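# Load tabbed tube carriers into a sloping tray, all tabs the same way

### The arm

A 6-joint arm with a two-finger parallel gripper is mounted at the origin on a cart in front of the work surface, level with it; the furniture and walls round the work are solid. World frame = base frame: x ahead of the robot, y to its left, z up, the work surface at z = 0. Lengths are in mm, angles in rad, forces in N, time in s.
With the tool pointing down it reaches from about 350 to 725 mm from the base axis. Payload 4.3 kg.
Tool frame: the origin (TCP) lies at the very end of the fingers, on their centre line; the grasp point (between the pads) lies 19 mm behind it (env.hold_point_z is the distance from the TCP to the grasp point, in mm); z points along the fingers, y is the direction in which the jaws open and shut (so a half turn about z gives the same grasp; the last joint's range is limited). The gripper opens to 85 mm and grips with 20 to 120 N. Pads are 22 mm wide; open, the fingers measure 114 mm over their backs; the gripper's body (76 mm by 85 mm) begins 54 mm behind the grasp point. The pads swing forward as they close: fully open they stand 13 mm farther back than shut.
Start: joints at [-1.328, 0.377, 0.081, 1.274, 0, 1.46], TCP at [198.69, -539.619, 231.329] pointing down, gripper open.
Joint ranges: [-2.72, 2.72], [-0.84, 1.66], [-1.02, 1.22], [-1.77, 2.12], [-1.37, 1.28], [-3.14, 3.14]. Speed limits (rad/s): [2.57, 2.57, 3.14, 3.14, 3.14, 3.14].

### API

Orientations are given as a 3x3 rotation matrix whose columns are the frame's x, y, z axes.
In Python, from workcell import env gives the robot as it stands. The module is installed in compiled form; this text tells all that it offers.
- The arm moves only by the tool step_arm, never from a script. Its argument "moves" is text: rows parted by semicolons, each of 5 numbers parted by spaces: the shift along the tool's x, y, z in mm, then the turn about the tool's z in rad, then the opening, from -1 (shut) to 1 (fully open), so that 0 is half open. In form: x y z turn gripper; .... A call has 1 to 8 rows; each row shifts and turns the commanded pose from where the row before left it, along the tool's axes as they then stand; what a row does not reach is not made up. A row lasts 1/10 s, in which the tool goes at most 50 mm and 8.59 degrees, less where a joint would pass 70% of its speed; a pose out of reach is approached as far as the arm can. A call is refused whole if a number of a shift passes 50 or a number of a turn 0.15, either way. A call with a gripper value outside its range is refused whole. The fingers move at their own pace and stop on an object; "newtons" is the grip in N (left out, the last holds). Time passes only in rows, so rows that do not move let the fingers close. It gives the time, the measured TCP pose, the force and the opening at its end, in the units of the state.
- env.get_obs(): the state, without advancing time (a new reading comes with each control period).
- env.capture(name): name is "side" or "top"; returns (picture, depth): 384x512x3 uint8, red, green, blue; 384x512 float32, mm along the optical axis (not along the pixel's ray), 0 where there is no reading.
- env.camera_params(name): a dict with "fx", "fy", "cx", "cy" (pixels), "R" (3x3) and "t" (3): a world point X has camera coordinates R X + t. Camera axes: x right, y down, z forward; pixel columns grow to the right and rows downward; lengths in mm; the calibration is good to about 2 mm. A picture is of the moment at which its call begins. camera_params takes no time and is no camera call.
- env.job_done(): hands the job in, once; it reports no verdict.
The state is a dict: "clock": time; "joint_positions": joint angles; "qvel": joint speeds; "effort": joint torques, N m; "tool_pos": TCP position; "ee_rot": TCP orientation; "ft_force": force on the tool from outside, world axes, zero at the start; "ft_torque": the same for the moment, N m; "width": opening from 0.0 (shut) to 1.0 (fully open).
Only numpy, scipy, OpenCV 4.12 (cv2) and the standard library are available. Lean on these libraries where they do the work, as an engineer would, in place of code of your own. Each camera call takes 0.05 s, during which the arm holds its last target.

### The job

Load the two tabbed tube-carrier blocks into the sloping loading tray, one in each pocket, both facing the same way: tab uphill, tucked under the lip along the tray's top edge, and the block lying flat in its pocket behind the low front stop. Let go of both, and leave the beaker, petri dish and marker where they are.

Things in the scene. Friction and masses are not known exactly. Their poses are not given: they have to be found in the camera images.
- block_a: Aluminium tube-carrier block left (+y) of the tray, both alike. Body 60 (x) x 50 (y) x 18 (z) mm; tab 20 wide, 8 thick, flush with the underside, sticks out 16 mm in the middle of the +x end. Grip fin in the middle of the top: 36 long (x), 10 thick (y), from z = 18 to 52 mm; tube wells beside it. 0.1 to 0.2 kg. Origin: centre of the body's underside (tab not counted). Starts flat on the worktop, turned any way.
- block_b: Aluminium tube-carrier block right (-y) of the tray, both alike. Body 60 (x) x 50 (y) x 18 (z) mm; tab 20 wide, 8 thick, flush with the underside, sticks out 16 mm in the middle of the +x end. Grip fin in the middle of the top: 36 long (x), 10 thick (y), from z = 18 to 52 mm; tube wells beside it. 0.1 to 0.2 kg. Origin: centre of the body's underside (tab not counted). Starts flat on the worktop, turned any way.
- block_a_tab (a point): Middle of the outer end of block_a's tab: 46 mm along +x from block_a's origin, 4 mm above its underside.
- block_b_tab (a point): The same point on block_b.
- tray: The grey and bare-steel sheet-metal loading tray's level foot, 110 (x) x 142 (y) mm, fixed to the worktop; origin at the centre of its underside, on the worktop. x: direction in which the deck rises (roughly away from the robot), z: vertical.
- tray_deck: The tray's deck, sloping 30 degrees. Origin on its floor, midway between the pockets, 35 mm above the worktop. x uphill along the floor, y left, z square to the floor. In mm: front stop 6 high, inner face at x = -30; guides 6 high beside and between the pockets, x = -30 to 30, each pocket 58 wide; lip over the full width, free edge at x = 37, 24 (underside) to 27 above the floor; back wall at x = 57.
- pocket_left (a point): Floor of the left (+y) pocket, 35 mm along +y from tray_deck's origin, same axes: a block's origin lies here when its body rests against the front stop. A block fits in when brought parallel to the floor and 10 mm above it, tab short of the lip, slid uphill until its body is past the stop, then lowered; let go, it may slide a few mm down to the stop.
- pocket_right (a point): The same for the right (-y) pocket, 35 mm along -y from tray_deck's origin.
- beaker: Bystander: clear beaker, 74 mm wide and 80 mm high, behind and to the left of the tray; origin at the centre of its underside.
- petri_dish: Bystander: petri dish, 68 mm wide and 14 mm high, behind and to the right of the tray; origin at the centre of its underside.
- marker: Bystander: marker pen, 132 mm long, 15 mm thick, lying on the worktop between the robot and the tray; origin at the middle of its underside, y along it.
Things that resemble listed ones, but are neither listed nor needed, are in the scene too. There is more than one size of the tray; the job needs the larger. Leave any orange look-alike of the block_a alone.

How it is judged (in metres and radians):
At the end, for the whole second after the job is handed in: One block at rest in each pocket (whichever block), flat on the floor within 3 mm and 4 degrees, its origin at most 4 mm downhill, 10 mm uphill and 6.5 mm sideways of the pocket point, the tab's end over 40 mm uphill of it, under the lip; both released (((x of block_a in the frame of pocket_left between -0.004 and 0.01 m and y of block_a in the frame of pocket_left between -0.0065 and 0.0065 m and z of block_a in the frame of pocket_left between -0.003 and 0.003 m and angle between the z axis of block_a and the z axis of pocket_left, either way round below 0.07 rad and x of block_a_tab in the frame of pocket_left above 0.04 m and x of block_b in the frame of pocket_right between -0.004 and 0.01 m and y of block_b in the frame of pocket_right between -0.0065 and 0.0065 m and z of block_b in the frame of pocket_right between -0.003 and 0.003 m and angle between the z axis of block_b and the z axis of pocket_right, either way round below 0.07 rad and x of block_b_tab in the frame of pocket_right above 0.04 m) or (x of block_a in the frame of pocket_right between -0.004 and 0.01 m and y of block_a in the frame of pocket_right between -0.0065 and 0.0065 m and z of block_a in the frame of pocket_right between -0.003 and 0.003 m and angle between the z axis of block_a and the z axis of pocket_right, either way round below 0.07 rad and x of block_a_tab in the frame of pocket_right above 0.04 m and x of block_b in the frame of pocket_left between -0.004 and 0.01 m and y of block_b in the frame of pocket_left between -0.0065 and 0.0065 m and z of block_b in the frame of pocket_left between -0.003 and 0.003 m and angle between the z axis of block_b and the z axis of pocket_left, either way round below 0.07 rad and x of block_b_tab in the frame of pocket_left above 0.04 m)) and linear speed of each of block_a, block_b below 0.02 m/s and angular speed of each of block_a, block_b below 0.15 rad/s); the robot touches nothing.
It fails at once if the beaker is pushed more than 30 mm from its place (distance of beaker from where it was at the start of the episode above 0.03 m).
It fails at once if the petri dish is pushed more than 30 mm from its place (distance of petri_dish from where it was at the start of the episode above 0.03 m).
It fails at once if the marker is pushed more than 30 mm from its place (distance of marker from where it was at the start of the episode above 0.03 m).
It also fails if it takes over 64 s, if anything falls off the work surface, if the arm or the gripper's body presses on something with over 40 N, if the wrist force passes 120 N, or if a joint passes its speed limit or range.

## Working session

There is one attempt and no reset: what is moved stays moved. The work goes in short steps, Python scripts to look and compute and a tool call to move; the robot and the scene stay as the last step left them, time stands still between calls to the robot, and variables do not carry over. Pictures are saved under pics/ and viewed, and the job is handed in when it is done.

Besides the shell and the picture viewer there is one more tool, called after ">>>" as a command line: name --argument value ..., lists and objects as JSON in quotes. step_arm: Moves the arm, as the interface text tells. Its arguments: {"type":"object","properties":{"moves":{"type":"string"},"newtons":{"type":"number"}},"required":["moves"]}

```bash
mkdir -p pics
cat > h.py <<'E'
import numpy as np, cv2
from workcell import env
def grab(tag):
    out={}
    for n in ("side","top"):
        p,d=env.capture(n); np.savez(f"pics/{tag}_{n}.npz",p=p,d=d)
        cv2.imwrite(f"pics/{tag}_{n}.png",cv2.resize(p[:,:,::-1],(800,600),interpolation=cv2.INTER_CUBIC))
def load(tag,n):
    z=np.load(f"pics/{tag}_{n}.npz"); return z['p'],z['d']
def pts(n,d):
    c=env.camera_params(n); R=np.array(c['R']);t=np.array(c['t']).ravel()
    v,u=np.mgrid[:d.shape[0],:d.shape[1]]
    P=np.stack([(u-c['cx'])/c['fx']*d,(v-c['cy'])/c['fy']*d,d],-1)
    return (P-t)@R
def proj(n,X):
    c=env.camera_params(n); q=np.array(c['R'])@np.array(X)+np.array(c['t']).ravel()
    return c['fx']*q[0]/q[2]+c['cx'],c['fy']*q[1]/q[2]+c['cy']
def onplane(n,u,v,z):
    c=env.camera_params(n);R=np.array(c['R']);t=np.array(c['t']).ravel()
    o=-R.T@t; r=R.T@np.array([(u-c['cx'])/c['fx'],(v-c['cy'])/c['fy'],1]); return o+r*(z-o[2])/r[2]
E
python3 - <<'E'
from h import *
grab("a"); o=env.get_obs(); print(o['clock'],o['tool_pos'],o['ee_rot'],o['width'],env.hold_point_z)
for n in("side","top"):
    c=env.camera_params(n);print(n,c['fx'],-np.array(c['R']).T@np.array(c['t']).ravel(),np.array(c['R'])[2])
E
```

```text
0.1 [ 198.55572656 -538.99518829  230.45633708] [[ 9.38405431e-01  3.45535869e-01 -4.57382299e-04]
 [ 3.45536118e-01 -9.38403725e-01  1.80019303e-03]
 [ 1.92822012e-04 -1.84735303e-03 -9.99998275e-01]] 1.0008546475503741 18.700000000000003
side 399.7534209249617 [  585.87872573 -1238.26328969   754.03904776] [-0.02719495  0.87688877 -0.47992345]
top 373.26318113431864 [ 338.63132916    3.69820567 1095.71972875] [ 0.17318025 -0.01752667 -0.98473419]
```

View pics/a_top.png

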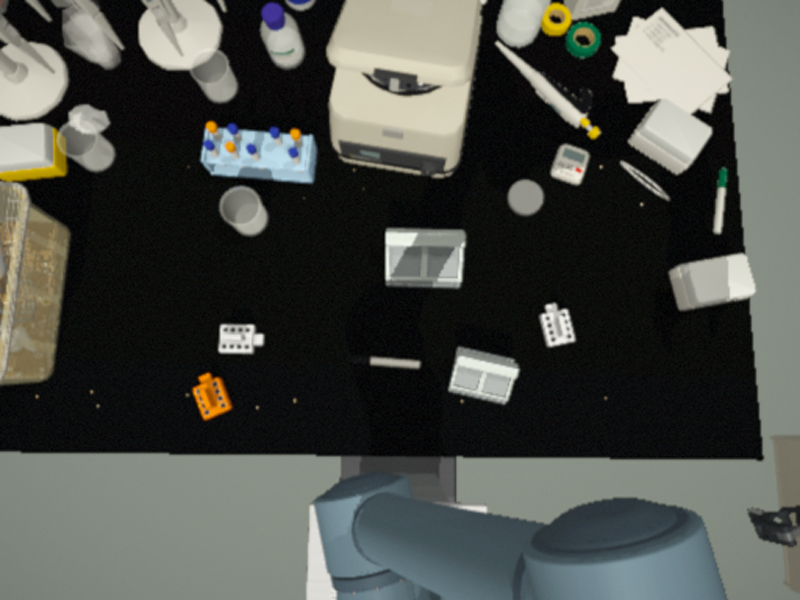

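View pics/a_side.png

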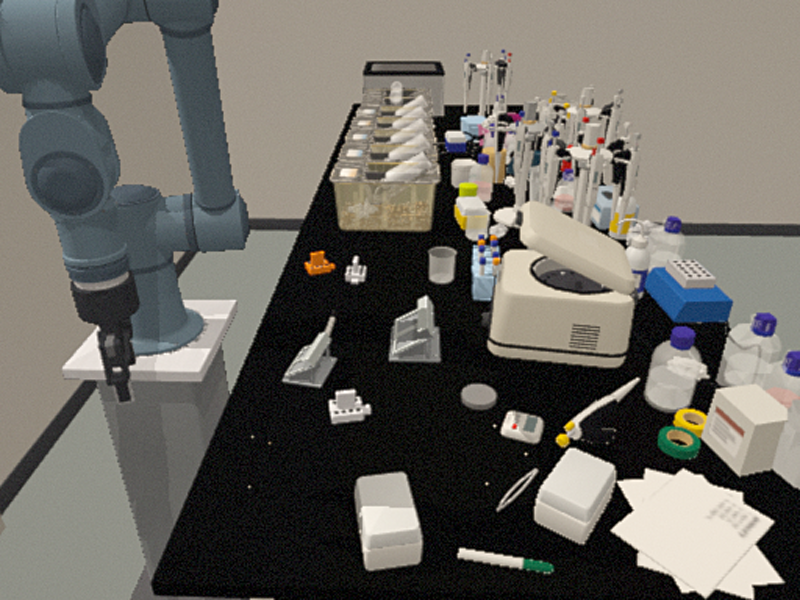

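The top picture shows two trays: (425,258), wide and nearly square to the robot, and (483,376), turned and closer. White blocks are at (240,338) with its tab to the right (-y) and at (557,325) with its tab up (+x). An orange look-alike is at (212,396), the marker at (395,362), the beaker at (243,210) and the dish at (525,197). Next I measure both trays and the blocks.

Run:
```python
from h import *
p,d=load("a","top"); P=pts("top",d)
s=512/800
def crop(u0,u1,v0,v1,k): 
    c=p[int(v0*s):int(v1*s),int(u0*s):int(u1*s),::-1]
    return cv2.resize(c,(400,300),interpolation=cv2.INTER_CUBIC)
cv2.imwrite("pics/crops.png",np.vstack([np.hstack([crop(370,490,215,305,0),crop(430,550,330,420,0)]),np.hstack([crop(190,290,300,375,0),crop(510,610,290,365,0)])]))
g=cv2.cvtColor(p,cv2.COLOR_RGB2GRAY)
hs=cv2.cvtColor(p,cv2.COLOR_RGB2HSV)
for name,(u,v,w,h) in dict(trayL=(425,258,60,45),trayS=(483,376,50,45),A=(240,338,35,30),B=(557,325,35,32),beaker=(243,210,40,35),dish=(525,197,30,30),marker=(390,362,50,12)).items():
    sl=np.s_[int((v-h)*s):int((v+h)*s),int((u-w)*s):int((u+w)*s)]
    Q=P[sl];m=(g[sl]>50)
    Q=Q[m&(d[sl]>0)]
    r=cv2.minAreaRect(Q[:,:2].astype(np.float32))
    print(name,len(Q),np.round(r[0],1),np.round(r[1],1),round(r[2],1),'z',np.percentile(Q[:,2],[1,10,50,90,99]).round(1))
```

```text
trayL 1920 [606.2 -44.4] [159.  117.3] 88.0 z [-1.5  5.3 38.5 84.6 90.1]
trayS 1229 [ 375.1 -156.9] [124.3 100.9] 77.5 z [-1.9  2.9 27.  63.9 69.1]
A 524 [444.2 298. ] [56.8 87.2] 0.8 z [-2.8  0.3 17.8 46.4 54.3]
B 503 [ 481.3 -295.8] [83.2 60.7] 13.1 z [-2.5  1.  17.3 42.6 54.3]
beaker 864 [704.4 305.6] [135.6 123. ] 89.4 z [-2.1  1.5 25.8 77.6 81.8]
dish 457 [ 739.7 -259.3] [ 72.7 115.5] 25.0 z [-2.3  3.  13.6 16.5 18.2]
marker 196 [403.6   9. ] [96.2 17.5] 86.1 z [-3.4  0.2 11.4 15.1 17.4]
```

View pics/crops.png

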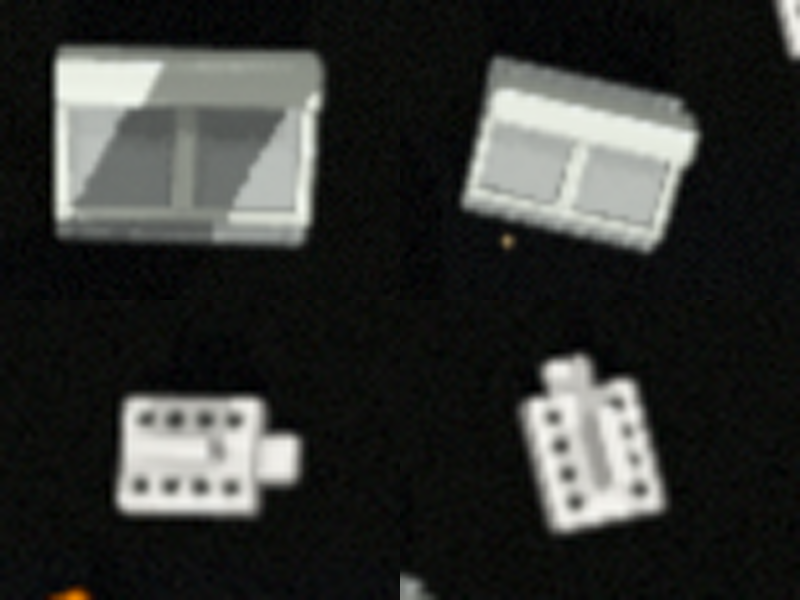

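Run:
```python
from h import *
p,d=load("a","top"); P=pts("top",d); s=512/800
g=cv2.cvtColor(p,cv2.COLOR_RGB2GRAY)
for name,(u,v,w,h) in dict(A=(240,338,35,30),B=(557,325,35,32)).items():
    m=np.zeros_like(g);sl=np.s_[int((v-h)*s):int((v+h)*s),int((u-w)*s):int((u+w)*s)]
    m[sl]=((g[sl]>90)*255)
    # upscale-based contour cast on z=18 (body) w/o tab via opening
    k=cv2.getStructuringElement(cv2.MORPH_ELLIPSE,(3,3))
    m=cv2.morphologyEx(m,cv2.MORPH_CLOSE,k,iterations=2)
    tabless=cv2.morphologyEx(m,cv2.MORPH_OPEN,np.ones((15,15)) if 0 else cv2.getStructuringElement(cv2.MORPH_ELLIPSE,(17,17)))
    c=max(cv2.findContours(tabless,0,1)[0],key=cv2.contourArea)[:,0]
    X=np.array([onplane("top",a,b,18)[:2] for a,b in c],np.float32)
    print(name,"body rect z18",cv2.minAreaRect(X))
    Q=P[sl][(d[sl]>0)]; 
    f=Q[(Q[:,2]>42)&(Q[:,2]<60)]; print(" fin n",len(f),f.mean(0).round(1),cv2.minAreaRect(f[:,:2].astype(np.float32)))
    b=Q[(Q[:,2]>13)&(Q[:,2]<23)]; print(" body pts",len(b),b.mean(0).round(1),cv2.minAreaRect(b[:,:2].astype(np.float32)))
    t=Q[(Q[:,2]>5.5)&(Q[:,2]<10.5)];print(" low pts mean",len(t),t.mean(0).round(1))
v0,v1,u0,u1=[int(x*s) for x in(215,305,365,485)]
Q=P[v0:v1,u0:u1].reshape(-1,3);gg=g[v0:v1,u0:u1].ravel();Q=Q[(gg>50)]
# floor plane
from numpy.linalg import svd
rng=np.random.default_rng(0);best=None
for i in range(3000):
    a=Q[rng.choice(len(Q),3,False)];n=np.cross(a[1]-a[0],a[2]-a[0]);L=np.linalg.norm(n)
    if L<100: continue
    n/=L; n*=np.sign(n[2])
    if not(0.8<n[2]<0.93): continue
    k=abs((Q-a[0])@n)<2.5
    if best is None or k.sum()>best.sum(): best=k
for _ in range(5):
    F=Q[best];c=F.mean(0);n=svd(F-c)[2][2];n*=np.sign(n[2]);best=abs((Q-c)@n)<2.5
print("floor",best.sum(),c,n,"slope",np.degrees(np.arccos(n[2])),"dir",np.degrees(np.arctan2(-n[1],-n[0])))
x=np.array([-n[0],-n[1],0]);x/=np.linalg.norm(x)
h=(Q-c)@n
print(np.histogram(h,np.arange(-40,45,3)))
```

```text
A body rect z18 ((440.88543701171875, 296.25299072265625), (51.901763916015625, 75.08206176757812), 0.8812565207481384)
 fin n 54 [444.2 302.6  52. ] ((444.4165954589844, 303.3467712402344), (8.811375617980957, 35.546607971191406), 0.4384292662143707)
 body pts 287 [443.1 301.   18.4] ((443.8599853515625, 299.38604736328125), (67.45561218261719, 49.57242965698242), 87.96992492675781)
 low pts mean 45 [443.  271.9   7.7]
B body rect z18 ((476.0848083496094, -291.6961975097656), (70.52485656738281, 56.32803726196289), 14.66196060180664)
 fin n 53 [ 472.7 -292.3   50.7] ((472.9794006347656, -293.3978576660156), (33.68315124511719, 9.87727165222168), 11.815267562866211)
 body pts 271 [ 472.4 -290.6   17.9] ((473.5240478515625, -292.73541259765625), (59.585418701171875, 50.306392669677734), 13.244990348815918)
 low pts mean 40 [ 496.1 -286.9    7.5]
floor 693 [591.41052948 -40.24812853  35.85886763] [-0.50290396  0.003416    0.86433555] slope 30.193080277320497 dir -0.3891788812549878
(array([  4,   3,   6,   3,   9,   5,   5,   6,   7,  33, 110,  74, 257,
       472, 196, 145,  60,  12,  16,  13,  20, 146, 229,  47,   2,   0,
         0,   0]), array([-40, -37, -34, -31, -28, -25, -22, -19, -16, -13, -10,  -7,  -4,
        -1,   2,   5,   8,  11,  14,  17,  20,  23,  26,  29,  32,  35,
        38,  41,  44]))
```

Run:
```python
from h import *
p,d=load("a","top"); P=pts("top",d); s=512/800
g=cv2.cvtColor(p,cv2.COLOR_RGB2GRAY)
n=np.array([-.5,0,.866]);
v0,v1,u0,u1=[int(x*s) for x in(215,305,365,485)]
Q=P[v0:v1,u0:u1].reshape(-1,3);gg=g[v0:v1,u0:u1].ravel();Q=Q[(gg>50)]
c=np.array([591.4,-40.25,35.86])
h=(Q-c)@n; ex=np.array([.866,0,.5]); x=(Q-c)@ex
L=(h>20)&(h<31)
E=np.c_[x,Q[:,1]].astype(np.float32)
print("lip rect (x,y)",cv2.minAreaRect(E[L]),np.percentile(x[L],[2,98]),np.percentile(Q[L,1],[1,99]))
for nm,sel in dict(floor=abs(h)<1.5,guide=(h>3.5)&(h<9)&(abs(x)<28)).items():
    print(nm,sel.sum(),"x",np.percentile(x[sel],[1,99]).round(1),"y",np.percentile(Q[sel,1],[1,99]).round(1))
G=(h>3.5)&(h<8.5)&(abs(x)<22)
ys=Q[G,1];print(np.histogram(ys,np.arange(-125,45,5)))
mid=G&(abs(Q[:,1]+42)<9); A=np.polyfit(Q[mid,0],Q[mid,1],1); print("mid guide",mid.sum(),Q[mid].mean(0),A)
lo=(Q[:,2]<6);print("foot",lo.sum(),np.percentile(Q[lo],[2,98],axis=0).round(1))
# front edge of lip : line fit of min x per y bin
for y in range(-105,30,15):
    k=L&(abs(Q[:,1]-y)<8); print(y,np.percentile(x[k],[5,95]).round(1),end=' ')
```

```text
lip rect (x,y) ((48.792144775390625, -41.96404266357422), (140.7280731201172, 25.120553970336914), 89.38079833984375) [37.07873028 60.9699331 ] [-110.87647982   28.21294633]
floor 485 x [-30.9  60.6] y [-104.6   22.7]
guide 146 x [-27.3  27. ] y [-111.5   28.5]
(array([ 0,  0,  5, 18,  4,  0,  0,  3,  1,  1,  1,  0,  1,  0,  1,  2, 25,
       21,  0,  2,  0,  1,  0,  0,  0,  0,  0,  1,  2,  0, 22,  0,  0]), array([-125, -120, -115, -110, -105, -100,  -95,  -90,  -85,  -80,  -75,
        -70,  -65,  -60,  -55,  -50,  -45,  -40,  -35,  -30,  -25,  -20,
        -15,  -10,   -5,    0,    5,   10,   15,   20,   25,   30,   35,
         40]))
mid guide 48 [588.07698928 -40.46830808  40.99117185] [-0.07955705  6.31736344]
foot 213 [[ 546.9 -124.4   -3.2]
 [ 658.4   33.2    5.8]]
-105 [37.2 59.9] -90 [37.  59.8] -75 [36.8 59.5] -60 [39.5 59.7] -45 [38.7 59.9] -30 [39.  60.7] -15 [38.6 60.9] 0 [37.7 60.3] 15 [37.9 60.9]
```

Run:
```python
from h import *
p,d=load("a","top")
g=cv2.cvtColor(p,cv2.COLOR_RGB2GRAY).astype(float)
def edge_rows(us,va,vb,z,sign):
    X=[]
    for u in us:
        col=g[va:vb,u]; gr=np.diff(col)*sign; i=gr.argmax()
        w=np.clip(gr[max(0,i-1):i+2],0,None); v=va+(np.arange(max(0,i-1),max(0,i-1)+len(w))*w).sum()/w.sum()+.5
        X.append(onplane("top",u,v,z)[:2])
    return np.array(X)
def edge_cols(vs,ua,ub,z,sign):
    X=[]
    for v in vs:
        r=g[v,ua:ub]; gr=np.diff(r)*sign; i=gr.argmax()
        w=np.clip(gr[max(0,i-1):i+2],0,None); u=ua+(np.arange(max(0,i-1),max(0,i-1)+len(w))*w).sum()/w.sum()+.5
        X.append(onplane("top",u,v,z)[:2])
    return np.array(X)
def rep(nm,X,a,b):
    k=np.ones(len(X),bool)
    for _ in range(4):
        f=np.polyfit(X[k,a],X[k,b],1);r=X[:,b]-np.polyval(f,X[:,a]);k=abs(r)<max(1.5,2*np.median(abs(r)))
    print(nm,"slope deg",np.degrees(np.arctan(f[0])).round(2),"mean",X[k].mean(0).round(1),"resid",r[k].std().round(2),k.sum())
# pixel coords native: tray u 247..298, v 146..185
rep("foot front",edge_rows(range(251,294),176,190,1.5,-1),1,0)
rep("lip back",edge_rows(range(250,294),140,152,90,1),1,0)
rep("left outer",edge_cols(range(162,178),240,256,30,1),0,1)
rep("right outer",edge_cols(range(162,178),286,305,30,-1),0,1)
c=p[140:192,240:305,::-1];cv2.imwrite("pics/tray.png",cv2.resize(c,(780,600),interpolation=cv2.INTER_NEAREST))
```

```text
foot front slope deg 0.57 mean [548.3 -46.4] resid 0.48 43
lip back slope deg 0.61 mean [637.4 -44.6] resid 0.43 37
left outer slope deg 1.3 mean [582.7  31. ] resid 0.04 16
right outer slope deg -4.63 mean [ 585.3 -114.6] resid 0.37 16
```

View pics/tray.png

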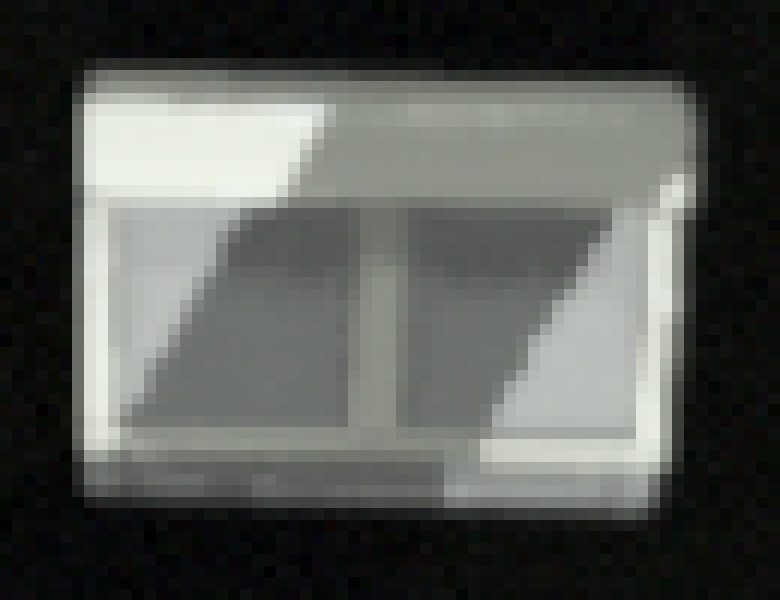

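The larger tray is at (425,258): its lip spans about 141 mm against 124 for the near one. Its deck origin is about (590.5, -41.7, 35), with yaw about -0.5°. The fins sit at A (444.3, 302.8, yaw about -89.5°) and B (473, -293, yaw about 12.8°). I turn the wrist first so that joint 6 ends near 0 at the tray.

>>> step_arm --moves "0 0 0 -0.14 0; 0 0 0 -0.14 0; 0 0 0 -0.14 0; 0 0 0 -0.14 0; 0 0 0 -0.14 0; 0 0 0 -0.14 0; 0 0 0 -0.14 0; 0 0 0 -0.14 0"

```text
clock: 0.9
tool_pos: [198.6, -539.2, 230.7]
ee_rot: [[0.092, 0.996, -0.0], [0.996, -0.092, 0.001], [0.001, -0.0, -1.0]]
ft_force: [0.1, 0.3, -0.2]
width: 0.496
```

>>> step_arm --moves "0 0 0 -0.14 0; 0 0 0 -0.14 0; 0 0 0 -0.14 0; 0 0 0 -0.14 0; 0 0 0 -0.14 0; 0 0 0 -0.14 0; 0 0 0 -0.14 0; 0 0 0 -0.14 0"

```text
clock: 1.7
tool_pos: [198.6, -539.2, 230.7]
ee_rot: [[-0.856, 0.517, -0.0], [0.517, 0.856, 0.001], [0.001, 0.001, -1.0]]
ft_force: [-0.1, 0.2, 0.3]
width: 0.498
```

>>> step_arm --moves "0 0 0 -0.14 0; 0 0 0 -0.14 0; 0 0 0 -0.14 0; 0 0 0 -0.14 0; 0 0 0 -0.14 0; 0 0 0 -0.07 0"

```text
clock: 2.3
tool_pos: [198.6, -539.2, 230.7]
ee_rot: [[-0.975, -0.223, -0.0], [-0.223, 0.975, 0.001], [0.0, 0.001, -1.0]]
ft_force: [0.1, -0.1, 0.5]
width: 0.5
```

```bash
cat > go.py <<'E'
import sys
from h import *
# usage: go.py x y yawdeg [z]: remaining tool-frame shift to target
o=env.get_obs();p=np.array(o['tool_pos']);R=np.array(o['ee_rot'])
yaw=np.degrees(np.arctan2(R[1,0],R[0,0]))
print("t",o['clock'],"tcp",p.round(1),"yaw",yaw.round(2),"w",round(o['width']*85,1),"F",np.round(o['ft_force'],1),"j",np.round(o['joint_positions'],2))
if len(sys.argv)>3:
    T=np.array([float(sys.argv[1]),float(sys.argv[2]),float(sys.argv[4]) if len(sys.argv)>4 else p[2]])
    print("shift tool",(R.T@(T-p)).round(1),"turn",-np.radians((float(sys.argv[3])-yaw+180)%360-180).round(3))
E
python3 go.py 473 -293 192.8 100
```

```text
t 2.3 tcp [ 198.6 -539.2  230.7] yaw -167.1 w 42.5 F [ 0.1 -0.1  0.5] j [-1.33  0.38  0.08  1.27 -0.   -1.55]
shift tool [-322.5  178.6  130.9] turn 0.002
```

>>> step_arm --moves "-20 11 4 0 0; -30 16.5 8 0 0; -30 16.5 8 0 0; -30 16.5 10 0 0; -30 16.5 10 0 0; -30 16.5 10 0 0; -30 16.5 10 0 0; -30 16.5 10 0 0"

```text
clock: 3.1
tool_pos: [396.0, -364.4, 160.5]
ee_rot: [[-0.976, -0.219, -0.001], [-0.219, 0.976, 0.001], [0.0, 0.001, -1.0]]
ft_force: [1.0, -0.9, 1.0]
width: 0.495
```

>>> step_arm --moves "-30 16.5 10 0 0; -30 16.5 10 0 0; -20 11 5 0 0; -12 9 5 0 0; 0 0 0 0 0; 0 0 0 0 0"

```text
clock: 3.7
tool_pos: [472.9, -294.1, 131.2]
ee_rot: [[-0.976, -0.219, -0.001], [-0.219, 0.976, -0.0], [0.001, -0.0, -1.0]]
ft_force: [-0.7, 0.7, -0.0]
width: 0.497
```

```bash
python3 go.py 473 -293 192.8 100
python3 - <<'E'
from h import *
grab("b")
a=[]
for n,(u,v,r) in dict(top=(557,325,50),side=(350,400,60)).items():
    p,d=load("b",n);s=.64
    a.append(cv2.resize(p[int((v-r)*s):int((v+r)*s),int((u-r)*s):int((u+r)*s),::-1],(400,400),interpolation=cv2.INTER_CUBIC))
cv2.imwrite("pics/b_crop.png",np.hstack(a))
E
```

```text
t 3.7 tcp [ 472.9 -294.1  131.2] yaw -167.33 w 42.2 F [-0.7  0.7 -0. ] j [-0.67  0.39 -0.17  1.02 -0.   -0.89]
shift tool [-0.4  1.1 31.2] turn -0.002
```

View pics/b_crop.png

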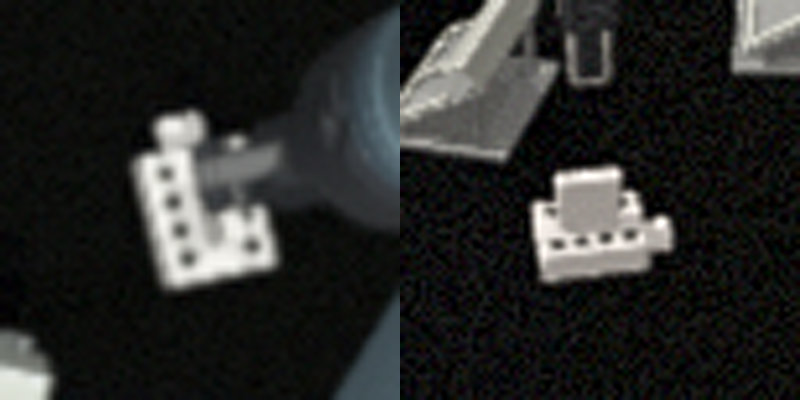

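The white block at crop (205,210) is block B, with its tab up the picture. In the side view the fingers sit centred over its fin.

>>> step_arm --moves "0 1 25 0 0; 0 0 30 0 0; 0 0 25 0 0; 0 0 15 0 0; 0 0 9 0 0; 0 0 3 0 0; 0 0 0 0 0" --newtons 20

```text
clock: 4.5
tool_pos: [473.2, -293.5, 24.7]
ee_rot: [[-0.976, -0.219, 0.0], [-0.219, 0.976, -0.0], [-0.0, -0.001, -1.0]]
ft_force: [-0.5, 0.4, 0.1]
width: 0.497
```

>>> step_arm --moves "0 0 0 0 -0.4; 0 0 0 0 -0.7; 0 0 0 0 -1; 0 0 0 0 -1; 0 0 0 0 -1; 0 0 0 0 -1" --newtons 30

```text
clock: 5.1
tool_pos: [473.9, -293.3, 25.2]
ee_rot: [[-0.976, -0.22, 0.001], [-0.22, 0.976, -0.001], [-0.001, -0.001, -1.0]]
ft_force: [-0.3, 2.0, 6.2]
width: 0.113
```

```bash
python3 go.py 473 -293 192.8 24
```

```text
t 5.1 tcp [ 473.9 -293.3   25.2] yaw -167.32 w 9.6 F [-0.3  2.   6.2] j [-0.67  0.49 -0.31  0.77 -0.   -0.89]
shift tool [0.8 0.5 1.2] turn -0.002
```

>>> step_arm --moves "0 0 -5 0 -1; 0 0 -15 0 -1; 0 0 -30 0 -1; 0 0 -30 0 -1; 0 0 -15 0 -1; 0 0 0 0.115 -1; 0 0 0 0.115 -1; 0 0 0 0 -1"

```text
clock: 5.9
tool_pos: [472.9, -292.6, 119.2]
ee_rot: [[-1.0, 0.009, -0.001], [0.009, 1.0, 0.0], [0.001, 0.0, -1.0]]
ft_force: [-0.5, 0.3, -1.5]
width: 0.115
```

```bash
python3 go.py 560 -76.7 179.5 121
python3 - <<'E'
from h import *
grab("c")
a=[]
for n,(u,v,r) in dict(top=(557,325,80),side=(350,370,80)).items():
    p,d=load("c",n);s=.64
    a.append(cv2.resize(p[int((v-r)*s):int((v+r)*s),int((u-r)*s):int((u+r)*s),::-1],(400,400),interpolation=cv2.INTER_CUBIC))
cv2.imwrite("pics/c_crop.png",np.hstack(a))
E
```

```text
t 5.9 tcp [ 472.9 -292.6  119.2] yaw 179.51 w 9.8 F [-0.5  0.3 -1.5] j [-0.67  0.4  -0.19  0.99 -0.   -0.66]
shift tool [-85.3 216.7  -1.8] turn 0.0
```

View pics/c_crop.png

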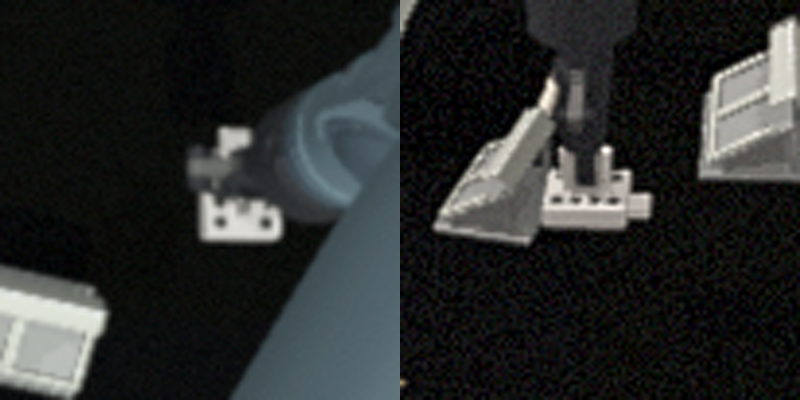

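Block B is held level and centred by the fin (side crop about (586,170)). Next I carry it over the right pocket.

>>> step_arm --moves "-6 16 0 0 -1; -12 30 0 0 -1; -12 30 0 0 -1; -12 30 0 0 -1; -12 30 0 0 -1; -12 30 0 0 -1; -12 30 0 0 -1; -7 20 0 0 -1"

```text
clock: 6.8
tool_pos: [560.5, -74.4, 119.1]
ee_rot: [[-1.0, 0.005, -0.0], [0.005, 1.0, 0.001], [0.0, 0.001, -1.0]]
ft_force: [-0.9, -0.8, -0.1]
width: 0.111
```

>>> step_arm --moves "0 0 0 0 -1; 0 0 0 0 -1"

```text
clock: 7.0
tool_pos: [559.9, -76.7, 119.0]
ee_rot: [[-1.0, 0.006, -0.001], [0.006, 1.0, -0.0], [0.001, -0.0, -1.0]]
ft_force: [0.9, -0.8, -0.9]
width: 0.11
```

```bash
python3 go.py 565 -76.7 179.5 80
python3 - <<'E'
from h import *
grab("d")
a=[]
for n,(u,v,r) in dict(top=(425,258,60),side=(410,310,80)).items():
    p,d=load("d",n);s=.64
    a.append(cv2.resize(p[int((v-r)*s):int((v+r)*s),int((u-r)*s):int((u+r)*s),::-1],(400,400),interpolation=cv2.INTER_CUBIC))
cv2.imwrite("pics/d_crop.png",np.hstack(a))
E
```

```text
t 7.0 tcp [559.9 -76.7 119. ] yaw 179.63 w 9.4 F [ 0.9 -0.8 -0.9] j [-0.25  0.41 -0.16  1.   -0.   -0.24]
shift tool [-5.1  0.  39. ] turn 0.002
```

View pics/d_crop.png

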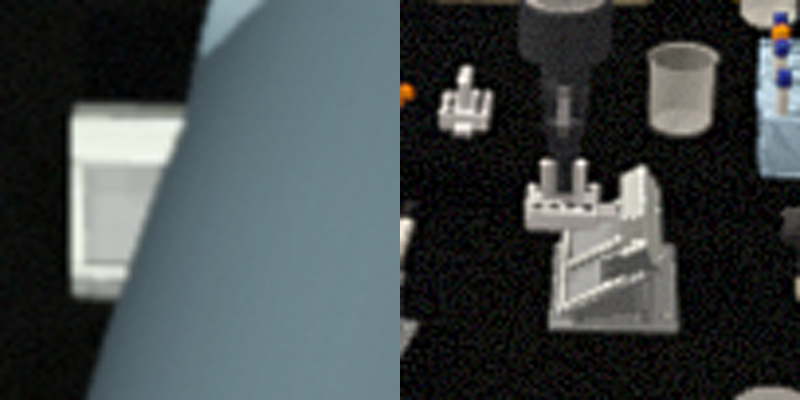

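>>> step_arm --moves "-4 0 10 0 -1; -4 0 15 0 -1; 0 0 10 0 -1; 0 0 5 0 -1; 0 0 3 0 -1; 0 0 0 0 -1"

```text
clock: 7.7
tool_pos: [562.0, -78.5, 76.4]
ee_rot: [[-1.0, 0.011, -0.01], [0.011, 1.0, -0.001], [0.01, -0.001, -1.0]]
ft_force: [-19.5, -1.8, 17.9]
width: 0.115
```

>>> step_arm --moves "1 0 2 0 -1; 1 0 2 0 -1; 1 0 2 0 -1; 1 0 2 0 -1"

```text
clock: 8.1
tool_pos: [561.7, -78.6, 69.2]
ee_rot: [[-1.0, 0.01, -0.003], [0.01, 1.0, -0.001], [0.003, -0.001, -1.0]]
ft_force: [-9.3, -0.3, 11.5]
width: 0.111
```

```bash
python3 go.py 554.8 -76.7 179.5 50
cat > see.py <<'E'
import sys
from h import *
tag=sys.argv[1]; grab(tag); a=[]
ux,vx=(int(sys.argv[2]),int(sys.argv[3])) if len(sys.argv)>3 else (410,310)
for n,(u,v,r) in dict(top=(425,258,60),side=(ux,vx,60)).items():
    p,d=load(tag,n);s=.64
    a.append(cv2.resize(p[int((v-r)*s):int((v+r)*s),int((u-r)*s):int((u+r)*s),::-1],(400,400),interpolation=cv2.INTER_CUBIC))
cv2.imwrite(f"pics/{tag}_crop.png",np.hstack(a))
E
python3 see.py e
```

```text
t 8.1 tcp [561.7 -78.6  69.2] yaw 179.4 w 9.5 F [-9.3 -0.3 11.5] j [-0.25  0.46 -0.22  0.89 -0.   -0.24]
shift tool [ 6.9  1.9 19.2] turn -0.002
```

View pics/e_crop.png

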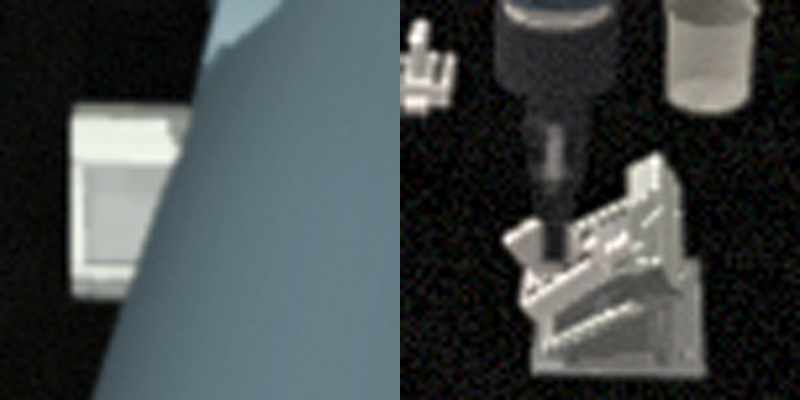

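The block has tipped to roughly the deck's slope in the grip (side crop about (550,260)), with about 9 N of contact. I back off a little and measure its tilt and place.

>>> step_arm --moves "2 0 -3 0 -1; 3 0 -3 0 -1; 3 0 -3 0 -1; 3 0 0 0 -1; 0 0 0 0 -1"

```text
clock: 8.7
tool_pos: [552.6, -77.6, 77.1]
ee_rot: [[-1.0, 0.009, -0.0], [0.009, 1.0, 0.0], [0.0, 0.0, -1.0]]
ft_force: [0.2, -0.2, -2.3]
width: 0.104
```

```bash
python3 go.py 554.8 -76.7 179.5 50; python3 see.py f
python3 - <<'E'
from h import *
p,d=load("f","side");P=pts("side",d);g=p.max(2)
sel=(g>110)&(d>0)&(abs(P[...,1]+90)<35)&(P[...,0]>500)&(P[...,0]<660)&(P[...,2]>20)&(P[...,2]<130)
v,u=np.nonzero(sel)
# tight picture 
c=p[int(250*.64):int(370*.64),int(350*.64):int(470*.64),::-1];cv2.imwrite("pics/f_z.png",cv2.resize(c,(770,590),interpolation=cv2.INTER_CUBIC))
print(c.shape,int(350*.64),int(250*.64))
E
```

```text
t 8.7 tcp [552.6 -77.6  77.1] yaw 179.49 w 8.9 F [ 0.2 -0.2 -2.3] j [-0.25  0.44 -0.24  0.89 -0.   -0.24]
shift tool [-2.2  0.9 27.1] turn -0.0
(76, 76, 3) 224 160
```

View pics/f_z.png

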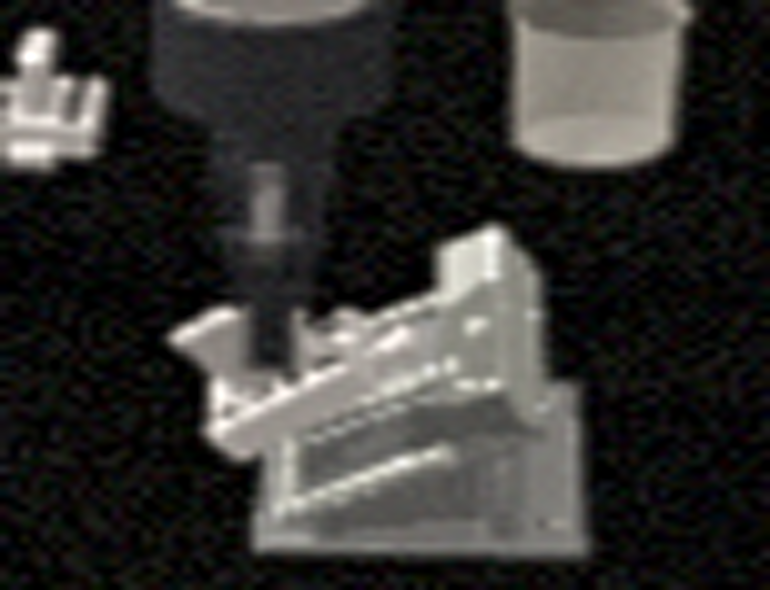

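```bash
cat >> h.py <<'E'
def onY(n,u,v,y):
    c=env.camera_params(n);R=np.array(c['R']);t=np.array(c['t']).ravel()
    o=-R.T@t; r=R.T@np.array([(u-c['cx'])/c['fx'],(v-c['cy'])/c['fy'],1]); return o+r*(y-o[1])/r[1]
E
python3 - <<'E'
from h import *
f=lambda a,b:(224+a*76/770-.5+0,160+b*76/590-.5)
for nm,a,b,y in [("fin rear top",172,337,-82.6),("fin front top",238,310,-82.6),("body rear bot",235,458,-102.6),("body rear top",210,430,-102.6)]:
    print(nm,onY("side",*f(a,b),y).round(1))
p,d=load("f","side");P=pts("side",d)
X=P[...];sel=(d>0)&(X[...,1]>-110)&(X[...,1]<-45)&(X[...,0]>500)&(X[...,0]<600)&(X[...,2]>25)&(X[...,2]<110)&(p.max(2)>90)
Q=X[sel];print(len(Q))
# near side face of body
k=abs(Q[:,1]+102.6)<4; print("near face",k.sum()); A=Q[k]
pr=cv2.minAreaRect(A[:,[0,2]].astype(np.float32));print(pr)
# whole set transformed to deck frame rel pocket_right
O=np.array([590.2,-76.7,35]); ex=np.array([.866,0,.5]);n=np.array([-.5,0,.866])
s=(Q-O)@ex;h=(Q-O)@n
o=np.argsort(s)
for lo in range(-75,25,5):
    m=(s>=lo)&(s<lo+5)
    if m.sum(): print(lo,m.sum(),"h",np.percentile(h[m],[3,50,97]).round(0),"y",np.percentile(Q[m,1],[3,50,97]).round(0))
E
```

```text
fin rear top [522.9 -82.6  93.2]
fin front top [544.7 -82.6 106.9]
body rear bot [ 544.3 -102.6   45. ]
body rear top [ 536.1 -102.6   59. ]
314
near face 78
((571.35009765625, 58.120750427246094), (57.824920654296875, 48.208961486816406), 35.73384475708008)
-40 1 h [42. 42. 42.] y [-102. -102. -102.]
-35 15 h [ 7. 42. 49.] y [-105.  -98.  -61.]
-30 24 h [ 6. 47. 81.] y [-106.  -83.  -70.]
-25 28 h [ 3. 54. 83.] y [-106.  -86.  -49.]
-20 29 h [-0. 50. 82.] y [-105.  -86.  -61.]
-15 32 h [-0. 47. 83.] y [-107.  -87.  -52.]
-10 25 h [-2. 37. 85.] y [-104.  -88.  -50.]
-5 23 h [-1.  4. 83.] y [-108.  -89.  -46.]
0 24 h [ 0. 39. 54.] y [-108.  -88.  -48.]
5 35 h [-1. 47. 64.] y [-108.  -88.  -46.]
10 20 h [ 0. 47. 72.] y [-104.  -82.  -48.]
15 18 h [39. 53. 66.] y [-106.  -98.  -60.]
20 24 h [38. 48. 55.] y [-104.  -86.  -60.]
```

Measured tilt is about 31°, and the block's origin is about 5 mm downhill of the pocket point and 32 mm above the floor, so the tab is still above the lip. The first contact must have been the tab on the lip's top. I back off downhill, drop square to the floor to about 10 mm, then look.

>>> step_arm --moves "4 0.5 2.3 0 -1; 5 0.5 2.7 0 -1; 0 0 0 0 -1; -3.5 0 6 0 -1; -3.5 0 6 0 -1; -2 0 3.5 0 -1; -1.5 0 2.6 0 -1; 0 0 0 0 -1"

```text
clock: 9.6
tool_pos: [554.6, -76.5, 53.6]
ee_rot: [[-1.0, 0.009, -0.001], [0.009, 1.0, 0.0], [0.001, 0.0, -1.0]]
ft_force: [-0.9, 0.2, -0.8]
width: 0.112
```

```bash
python3 go.py 554.8 -76.7 179.5 50; python3 see.py g
python3 - <<'E'
from h import *
p,d=load("g","side")
c=p[160:236,224:300,::-1];cv2.imwrite("pics/g_z.png",cv2.resize(c,(770,590),interpolation=cv2.INTER_CUBIC))
E
```

```text
t 9.6 tcp [554.6 -76.5  53.6] yaw 179.5 w 9.5 F [-0.9  0.2 -0.8] j [-0.25  0.46 -0.27  0.84 -0.   -0.24]
shift tool [-0.2 -0.2  3.6] turn 0.0
```

View pics/g_z.png

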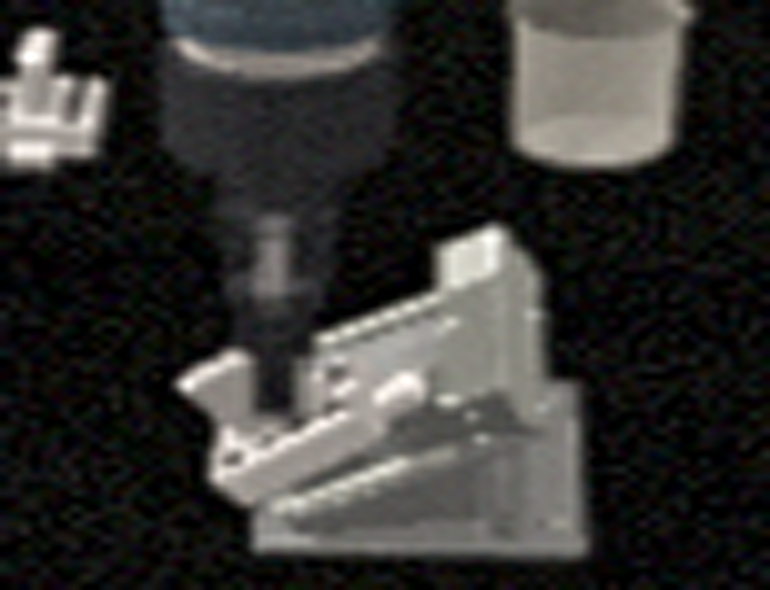

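Run:
```python
from h import *
f=lambda a,b:(224+a*76/770-.5,160+b*76/590-.5)
O=np.array([590.2,-76.7,35]); ex=np.array([.866,0,.5]);n=np.array([-.5,0,.866])
for nm,a,b,y in [("fin rear top",180,383,-81.5),("fin front top",245,352,-81.5),("body rear bot",243,505,-101.5),("body rear top",212,475,-101.5),("body front top",375,400,-101.5),("tab tip bot near",428,392,-86.5)]:
    X=onY("side",*f(a,b),y);print(nm,X.round(1),"s,h",((X-O)@ex).round(1),((X-O)@n).round(1))
G=np.array([554.6,-76.5,53.6+18.7]);print("G",(G-O)@ex,(G-O)@n)
# tray reference points: near guide front lower, lip front top corner near
for nm,a,b,y in [("lip front top near",437,250,-112.5),("lip far",318,337,28)]:
    X=onY("side",*f(a,b),y);print(nm,X.round(1),"s,h",((X-O)@ex).round(1),((X-O)@n).round(1))
```

```text
fin rear top [525.3 -81.5  69.7] s,h -38.8 62.5
fin front top [546.9 -81.5  85.6] s,h -12.2 65.5
body rear bot [ 546.9 -101.5   20.3] s,h -44.8 8.9
body rear top [ 536.6 -101.5   35.5] s,h -46.1 27.2
body front top [ 590.1 -101.5   74.3] s,h 19.6 34.1
tab tip bot near [607.6 -86.5  69.7] s,h 32.4 21.4
G -12.179600000000022 50.10180000000001
lip front top near [ 608.5 -112.5  153. ] s,h 74.8 93.1
lip far [569.5  28.   31. ] s,h -19.9 6.8
```

Run:
```python
from h import *
ex=np.array([.866,-.0087,.5]);n=np.array([-.5,0.005,.866]);ey=np.array([.01,1,0]);D=np.array([590.5,-41.7,35])
p,d=load("g","side")
K=10
c=cv2.resize(p[160:236,224:304,::-1],(800,760),interpolation=cv2.INTER_CUBIC)
def px(s,y,h):
    u,v=proj("side",D+s*ex+y*ey+h*n); return int((u-224+.5)*K),int((v-160+.5)*K)
def ln(pts,col):
    cv2.polylines(c,[np.array([px(*q) for q in pts])],False,col,1)
ln([(37,-70,24),(37,70,24)],(0,0,255)); ln([(37,-70,27),(37,70,27)],(0,255,255))
ln([(-30,-70,6),(-30,70,6)],(0,255,0)); ln([(-30,-70,6),(30,-70,6)],(0,255,0));ln([(-30,-6,6),(30,-6,6)],(255,255,0));ln([(57,-70,0),(57,-70,27),(57,70,27)],(255,0,255))
ln([(-30,70,6),(30,70,6)],(0,255,0))
cv2.imwrite("pics/g_o.png",c[:600])
```

```text
(no output)
```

View pics/g_o.png

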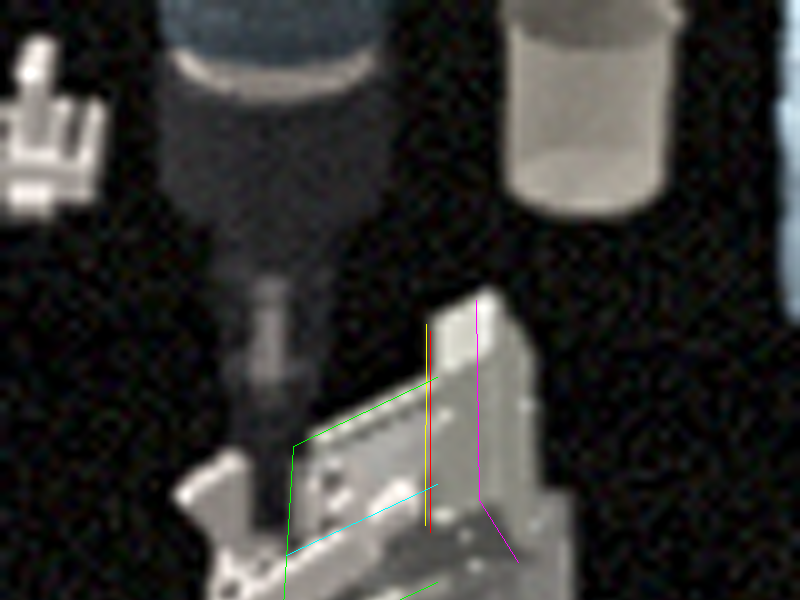

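The overlay (green far guide, red/yellow lip edge) matches the tray within about 2 mm. The block is now tilted about 35°, so I press it lightly on the front stop to bring it back to about 30°.

>>> step_arm --moves "-1.5 0 2.6 0 -1; -1 0 1.7 0 -1; -1 0 1.7 0 -1; -0.5 0 0.9 0 -1; 0 0 0 0 -1"

```text
clock: 10.2
tool_pos: [557.4, -76.8, 51.7]
ee_rot: [[-1.0, 0.009, -0.001], [0.009, 1.0, -0.001], [0.001, -0.001, -1.0]]
ft_force: [-14.0, 2.1, 33.6]
width: 0.107
```

```bash
cat > ov.py <<'E'
import sys
from h import *
tag=sys.argv[1]; grab(tag)
ex=np.array([.866,-.0087,.5]);n=np.array([-.5,0.005,.866]);ey=np.array([.01,1,0]);D=np.array([592.0,-41.7,35])
p,d=load(tag,"side")
K=10;U=232;V=175
c=cv2.resize(p[V:V+60,U:U+70,::-1],(700,600),interpolation=cv2.INTER_CUBIC)
def px(s,y,h):
    u,v=proj("side",D+s*ex+y*ey+h*n); return int((u-U+.5)*K),int((v-V+.5)*K)
def ln(pts,col): cv2.polylines(c,[np.array([px(*q) for q in pts])],False,col,1)
ln([(37,-70,24),(37,70,24)],(0,0,255))
ln([(-30,-70,6),(-30,70,6)],(0,255,0)); ln([(-30,-70,6),(30,-70,6)],(0,255,0))
y0=float(sys.argv[2]) # pocket y: expected final outline of block near face & tab
ln([(-30,y0-25,0),(30,y0-25,0),(30,y0-25,18),(-30,y0-25,18),(-30,y0-25,0)],(255,255,0))
ln([(-18,y0-5,18),(-18,y0-5,52),(18,y0-5,52)],(255,0,255))
cv2.imwrite(f"pics/{tag}_o.png",c)
E
python3 go.py 554.8 -76.7 179.5 50;python3 ov.py i -35
```

```text
t 10.2 tcp [557.4 -76.8  51.7] yaw 179.5 w 9.1 F [-14.    2.1  33.6] j [-0.25  0.47 -0.26  0.84 -0.   -0.24]
shift tool [2.6 0.  1.7] turn -0.0
```

View pics/i_o.png

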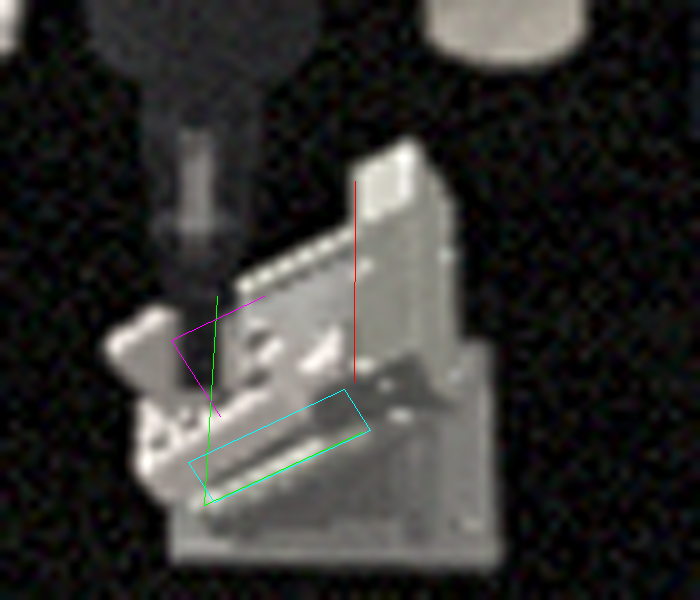

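>>> step_arm --moves "1 0 -1.7 0 -1; 1.5 0 -2.6 0 -1; 1.5 0 -2.6 0 -1; 0 0 0 0 -1"

```text
clock: 10.7
tool_pos: [554.8, -76.6, 54.3]
ee_rot: [[-1.0, 0.009, 0.0], [0.009, 1.0, -0.0], [-0.0, -0.0, -1.0]]
ft_force: [0.4, 0.2, -1.6]
width: 0.109
```

```bash
python3 go.py 554.8 -76.7 179.5 50;python3 ov.py k -35
python3 - <<'E'
from h import *
a=[]
for t in("g","i","k"):
    p,_=load(t,"side"); a.append(cv2.resize(p[195:228,236:270,::-1],(266,400),interpolation=cv2.INTER_LANCZOS4) if 0 else cv2.resize(p[193:229,236:272,::-1],(266,266),interpolation=cv2.INTER_CUBIC))
cv2.imwrite("pics/k_c.png",np.hstack(a))
E
```

```text
t 10.7 tcp [554.8 -76.6  54.3] yaw 179.49 w 9.3 F [ 0.4  0.2 -1.6] j [-0.25  0.46 -0.27  0.84 -0.   -0.24]
shift tool [-0.  -0.1  4.3] turn -0.0
```

View pics/k_c.png

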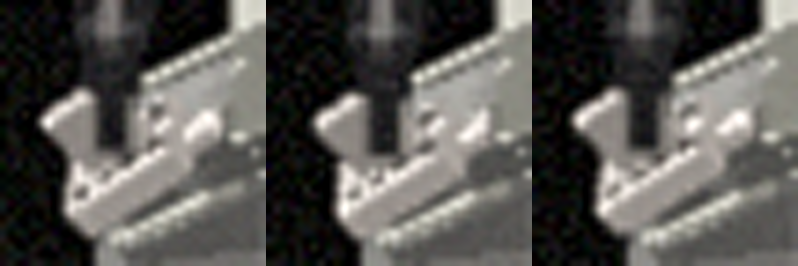

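View pics/k_o.png

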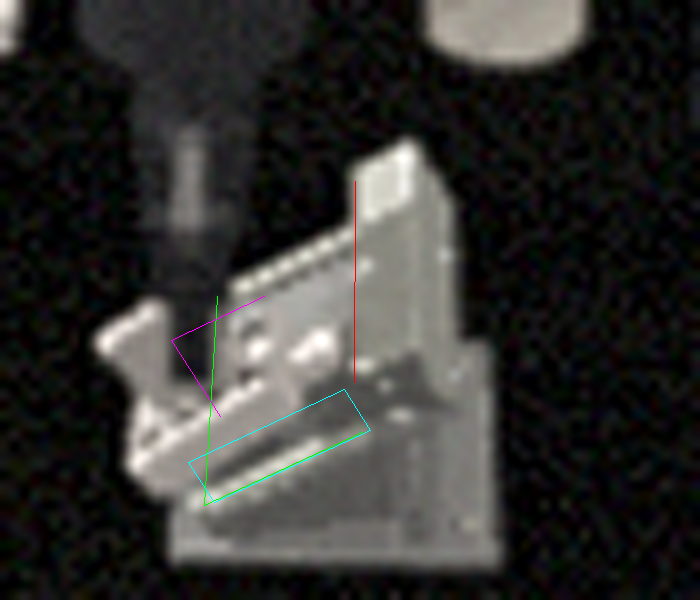

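Block B is still about 36° tilted, because the pads resist the pivot. I lower the grip to 20 N, slide it in low so the tab passes under the lip, and let the floor and lip finish the levelling.

>>> step_arm --moves "-1.2 0 2 0 -1; -2.6 0 -1.5 0 -1; -2.6 0 -1.5 0 -1; -2.6 0 -1.5 0 -1; 0 0 0 0 -1" --newtons 20

```text
clock: 11.3
tool_pos: [563.1, -76.6, 56.6]
ee_rot: [[-1.0, 0.009, -0.002], [0.009, 1.0, 0.0], [0.002, -0.0, -1.0]]
ft_force: [-3.8, 0.9, 1.1]
width: 0.111
```

```bash
python3 go.py 554.8 -76.7 179.5 50;python3 ov.py l -35
```

```text
t 11.3 tcp [563.1 -76.6  56.6] yaw 179.5 w 9.4 F [-3.8  0.9  1.1] j [-0.25  0.48 -0.24  0.86 -0.   -0.24]
shift tool [ 8.3 -0.2  6.6] turn -0.0
```

View pics/l_o.png

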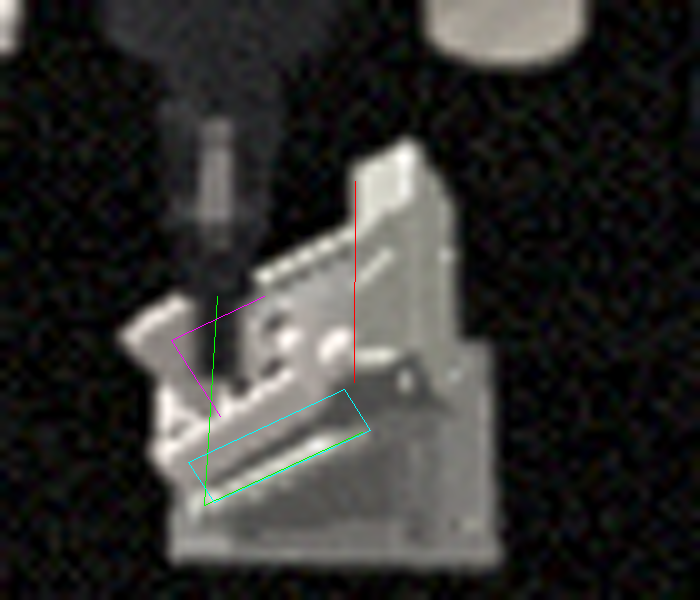

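There is light contact. The tab end at (350,335) is at the lip edge. Pushing uphill there turns the tab down, because the contact lies below the grip point, so I continue gently.

>>> step_arm --moves "-1.7 0 -1 0 -1; -1.7 0 -1 0 -1; -1.7 0 -1 0 -1; 0 0 0 0 -1"

```text
clock: 11.8
tool_pos: [567.2, -76.5, 59.4]
ee_rot: [[-1.0, 0.009, -0.003], [0.009, 1.0, 0.0], [0.003, 0.0, -1.0]]
ft_force: [-7.3, 0.5, 2.2]
width: 0.108
```

```bash
python3 go.py 554.8 -76.7 179.5 50;python3 ov.py m -35
```

```text
t 11.8 tcp [567.2 -76.5  59.4] yaw 179.49 w 9.2 F [-7.3  0.5  2.2] j [-0.24  0.48 -0.22  0.87 -0.   -0.24]
shift tool [12.4 -0.3  9.4] turn -0.0
```

View pics/m_o.png

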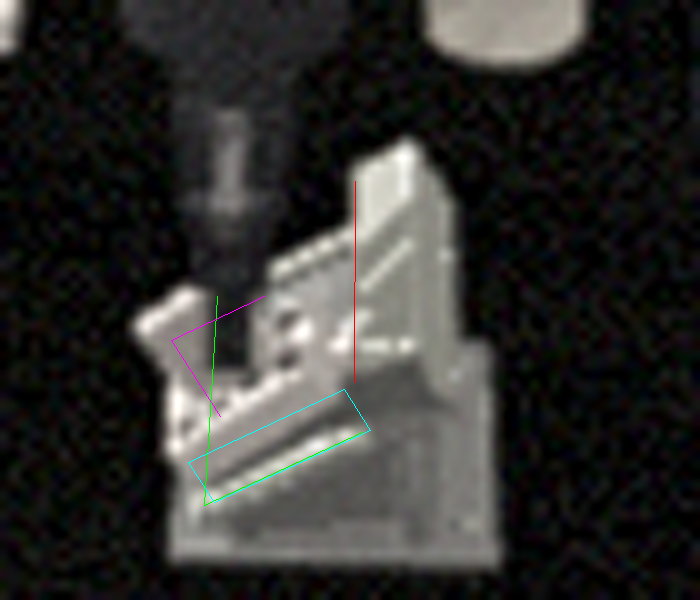

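>>> step_arm --moves "-1.7 0 -1 0 -1; -1.7 0 -1 0 -1; -1.7 0 -1 0 -1; 0 0 0 0 -1"

```text
clock: 12.3
tool_pos: [575.9, -77.0, 63.4]
ee_rot: [[-1.0, 0.009, 0.004], [0.009, 1.0, -0.0], [-0.004, -0.0, -1.0]]
ft_force: [-0.7, -0.1, -1.0]
width: 0.105
```

```bash
python3 go.py 554.8 -76.7 179.5 50;python3 ov.py n -35
```

```text
t 12.3 tcp [575.9 -77.   63.4] yaw 179.5 w 8.9 F [-0.7 -0.1 -1. ] j [-0.24  0.49 -0.2   0.88  0.   -0.23]
shift tool [21.2  0.2 13.3] turn -0.0
```

View pics/n_o.png

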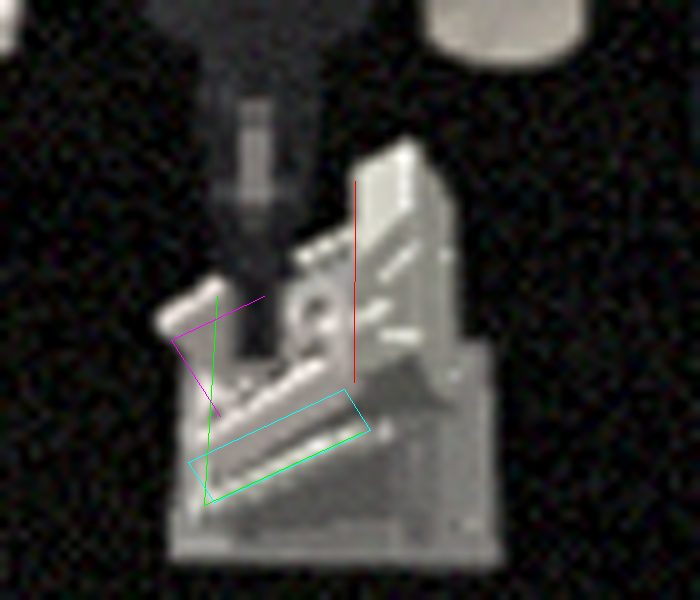

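```bash
python3 - <<'E'
from h import *
ex=np.array([.866,-.0087,.5]);n=np.array([-.5,0.005,.866]);ey=np.array([.01,1,0]);D=np.array([591.5,-41.7,35])
p,d=load("n","side");P=pts("side",d)
for a,b in [(375,315),(360,320),(400,335),(395,265),(340,370),(375,180),(420,250),(300,372),(250,405),(185,300),(215,288)]:
    u=int(232+a/10);v=int(175+b/10);X=P[v,u]-D
    print(a,b,p[v,u],"s %.0f y %.0f h %.0f"%(X@ex,X@ey,X@n))
s=np.array;X=P-D;S=X@ex;Y=X@ey;H=X@n
k=(d>0)&(S>32)&(S<62)&(Y<-10)&(Y>-75)&(H>5)&(H<60)
for y in range(-75,-10,10):
    m=k&(Y>=y)&(Y<y+10)
    print(y,m.sum(),"S",np.percentile(S[m],[5,95]).round(),"H",np.percentile(H[m],[5,50,95]).round()) if m.sum() else 0
# fin plane estimate: points on fin top
k=(d>0)&(S>-45)&(S<30)&(abs(Y+35)<9)&(H>55)&(H<85)&(p.max(2)>110)
print(k.sum(),np.polyfit(S[k],H[k],1), S[k].min(),S[k].max())
E
python3 - <<'E'
import cv2;import numpy as np
p=np.load('pics/n_side.npz')['p'];cv2.imwrite('pics/n_z.png',cv2.resize(p[185:225,240:285,::-1],(765,680)[:2],interpolation=cv2.INTER_CUBIC)[:600])
E
```

```text
375 315 [217 217 208] s 47 y -41 h 28
360 320 [165 164 154] s 44 y -46 h 29
400 335 [226 226 217] s 59 y -64 h 29
395 265 [200 198 190] s 56 y -16 h 30
340 370 [161 155 149] s 33 y -58 h 22
375 180 [213 213 200] s 49 y 45 h 31
420 250 [138 141 130] s 63 y -0 h 20
300 372 [234 227 221] s 21 y -59 h 28
250 405 [231 224 218] s 2 y -62 h 28
185 300 [228 219 213] s -7 y -39 h 61
215 288 [235 226 218] s 4 y -34 h 60
-75 14 S [42. 62.] H [10. 26. 30.]
-65 16 S [32. 60.] H [20. 27. 30.]
-55 14 S [34. 58.] H [27. 27. 31.]
-45 13 S [35. 62.] H [10. 28. 31.]
-35 14 S [33. 59.] H [25. 28. 30.]
-25 13 S [34. 60.] H [23. 28. 31.]
-15 2 S [35. 40.] H [26. 27. 28.]
15 [ 0.0717755  59.31346091] -17.038168704749047 7.881364855461548
```

View pics/n_z.png

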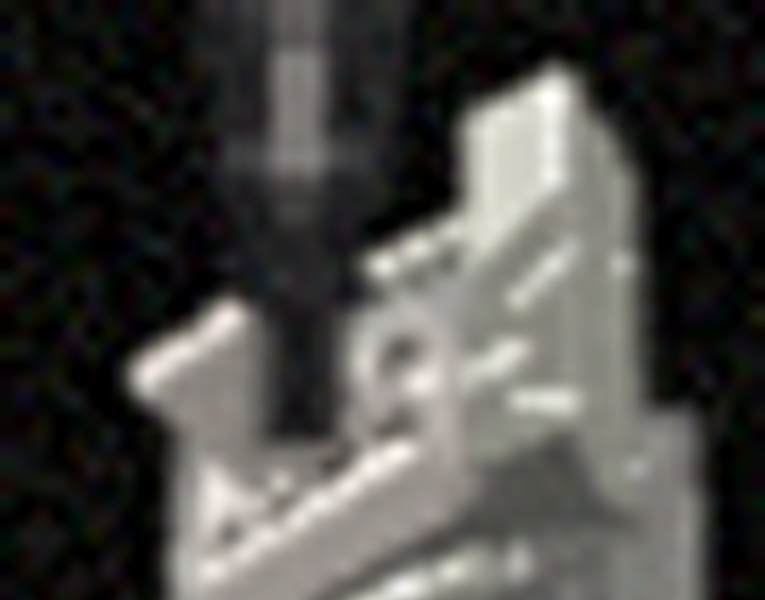

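The tab is now hidden under the lip; the bright patches there measure 28 mm above the floor, which is light on the lip's top. The body's top is about 28 mm above the floor and its front edge at about 33 mm, so the block is about 10 mm up and 3 mm past the stop. Now I lower it.

>>> step_arm --moves "-1.5 0 2.6 0 -1; -1.5 0 2.6 0 -1; -1 0 1.7 0 -1; -0.5 0 0.9 0 -1; 0 0 0 0 -1"

```text
clock: 12.9
tool_pos: [578.0, -76.9, 58.0]
ee_rot: [[-1.0, 0.009, 0.0], [0.009, 1.0, -0.001], [-0.0, -0.001, -1.0]]
ft_force: [-9.4, 1.5, 22.5]
width: 0.109
```

```bash
python3 go.py 554.8 -76.7 179.5 50;python3 ov.py o -35
```

```text
t 12.9 tcp [578.  -76.9  58. ] yaw 179.5 w 9.3 F [-9.4  1.5 22.5] j [-0.24  0.5  -0.2   0.87 -0.   -0.23]
shift tool [23.2  0.1  8. ] turn -0.0
```

View pics/o_o.png

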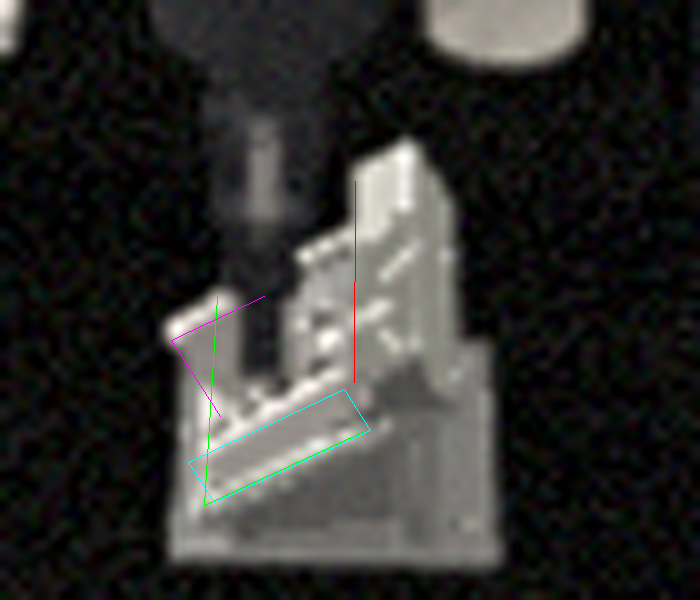

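>>> step_arm --moves "-1.7 0 -1 0 -1; -1.7 0 -1 0 -1; -0.9 0 -0.5 0 -1; 0 0 0 0 -1"

```text
clock: 13.4
tool_pos: [578.4, -76.9, 58.0]
ee_rot: [[-1.0, 0.009, -0.008], [0.009, 1.0, -0.001], [0.008, -0.001, -1.0]]
ft_force: [-11.5, 0.5, 16.2]
width: 0.11
```

```bash
python3 go.py 554.8 -76.7 179.5 50;python3 ov.py q -35
```

```text
t 13.4 tcp [578.4 -76.9  58. ] yaw 179.48 w 9.4 F [-11.5   0.5  16.2] j [-0.24  0.51 -0.18  0.89 -0.   -0.23]
shift tool [23.5 -0.1  8.1] turn -0.0
```

View pics/q_o.png

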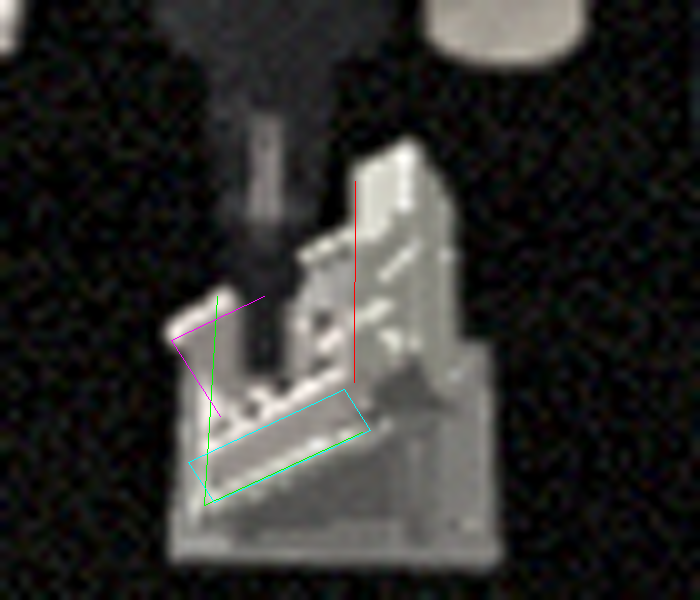

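>>> step_arm --moves "0 0 -1 0 -1; 0 0 -1 0 -1; 0 0 -1 0 -1; 0 0 0 0 -1"

```text
clock: 13.9
tool_pos: [580.6, -76.6, 59.7]
ee_rot: [[-1.0, 0.009, -0.004], [0.009, 1.0, 0.0], [0.004, 0.0, -1.0]]
ft_force: [-6.1, 0.6, 1.6]
width: 0.107
```

```bash
python3 go.py 554.8 -76.7 179.5 50;python3 ov.py r -35
```

```text
t 13.9 tcp [580.6 -76.6  59.7] yaw 179.49 w 9.1 F [-6.1  0.6  1.6] j [-0.24  0.51 -0.18  0.89 -0.   -0.23]
shift tool [25.8 -0.3  9.8] turn -0.0
```

View pics/r_o.png

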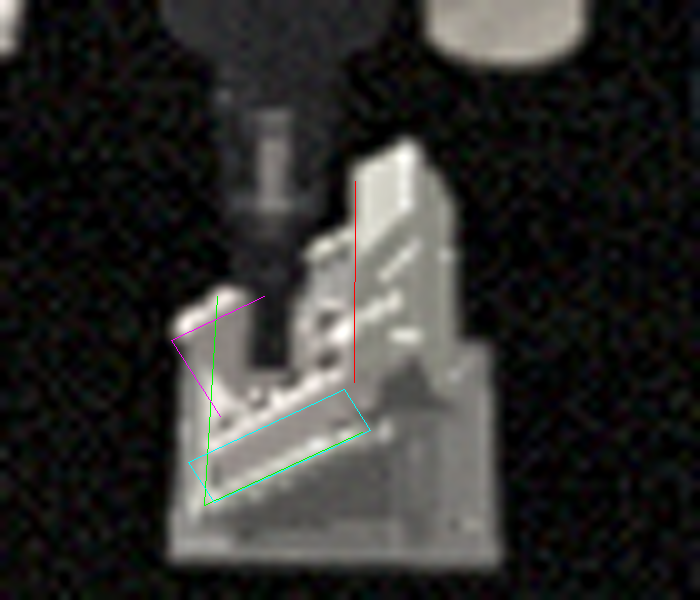

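>>> step_arm --moves "1 0 1 0 -1; 0 0 1.7 0 -1; -0.5 0 1.7 0 -1; 0 0 0 0 -1"

```text
clock: 14.4
tool_pos: [581.6, -76.7, 59.1]
ee_rot: [[-1.0, 0.009, 0.0], [0.009, 1.0, -0.001], [-0.0, -0.001, -1.0]]
ft_force: [-10.7, 1.0, 22.6]
width: 0.109
```

```bash
python3 go.py 554.8 -76.7 179.5 50;python3 ov.py s -35
```

```text
t 14.4 tcp [581.6 -76.7  59.1] yaw 179.51 w 9.3 F [-10.7   1.   22.6] j [-0.24  0.5  -0.18  0.88 -0.   -0.23]
shift tool [26.8 -0.3  9.1] turn 0.0
```

View pics/s_o.png

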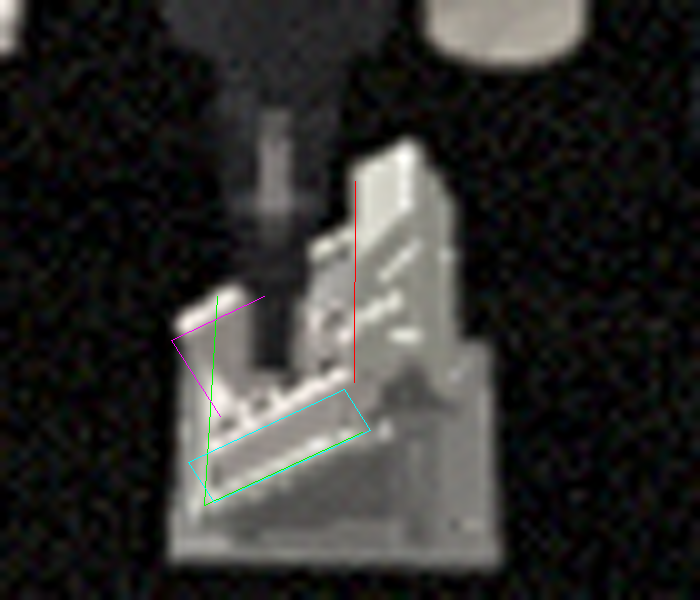

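```bash
python3 - <<'E'
from h import *
ex=np.array([.866,-.0087,.5]);n=np.array([-.5,0.005,.866]);ey=np.array([.01,1,0]);D=np.array([592,-41.7,35])
p,d=load("s","side");P=pts("side",d);X=P-D;S=X@ex;Y=X@ey;H=X@n
for u in range(252,270,2):
    print("u",u,[(v,int(p[v,u].mean()),int(S[v,u]),int(Y[v,u]),int(H[v,u])) for v in range(206,228)])
# tray lateral walls: near side wall below guide
E
python3 - <<'E'
import cv2,numpy as np
p=np.load('pics/s_top.npz')['p'];cv2.imwrite('pics/s_t.png',cv2.resize(p[140:192,240:305,::-1],(780,600),interpolation=cv2.INTER_CUBIC))
E
```

```text
u 252 [(206, 228, -3, -37, 53), (207, 167, -3, -43, 53), (208, 131, -7, -39, 48), (209, 131, -8, -41, 46), (210, 136, -9, -43, 43), (211, 154, -33, 23, 6), (212, 176, -33, 16, 6), (213, 184, -32, 9, 6), (214, 194, -31, 0, 8), (215, 197, -31, -7, 7), (216, 195, -30, -16, 8), (217, 185, -30, -21, 7), (218, 178, -32, -21, 4), (219, 191, -32, -27, 3), (220, 182, -30, -40, 7), (221, 186, -29, -47, 7), (222, 183, -30, -50, 5), (223, 195, -29, -58, 6), (224, 196, -29, -64, 6), (225, 173, -28, -73, 8), (226, 124, -33, -66, 0), (227, 113, -34, -68, -1)]
u 254 [(206, 158, 3, -41, 52), (207, 131, 0, -39, 48), (208, 132, 0, -44, 47), (209, 132, -2, -42, 43), (210, 131, -4, -41, 39), (211, 129, -7, -39, 34), (212, 136, -6, -45, 34), (213, 179, -11, -38, 27), (214, 228, -15, -31, 20), (215, 226, -16, -34, 18), (216, 188, -15, -41, 18), (217, 119, -15, -49, 19), (218, 183, -13, -59, 21), (219, 202, -14, -63, 19), (220, 161, -17, -61, 15), (221, 145, -18, -62, 12), (222, 138, -22, -57, 6), (223, 169, -21, -65, 7), (224, 175, -23, -66, 4), (225, 144, -25, -65, 0), (226, 107, -25, -70, 0), (227, 106, 
[... 3148 characters left out ...]
19, -30), (222, 86, 1, -21, -33), (223, 87, 1, -26, -33), (224, 84, 1, -33, -33), (225, 79, 0, -34, -36), (226, 88, 2, -47, -32), (227, 111, 1, -52, -33)]
u 268 [(206, 207, 42, -32, 26), (207, 162, 43, -44, 28), (208, 134, 43, -50, 28), (209, 131, 44, -60, 30), (210, 134, 42, -62, 27), (211, 134, 44, -72, 29), (212, 118, 37, -56, 17), (213, 130, 36, -57, 15), (214, 135, 34, -57, 11), (215, 142, 33, -62, 11), (216, 116, 28, -51, 1), (217, 132, 30, -62, 4), (218, 146, 30, -70, 5), (219, 133, 28, -71, 2), (220, 94, 26, -71, -1), (221, 86, 7, -11, -37), (222, 80, 8, -21, -36), (223, 88, 8, -28, -35), (224, 88, 8, -34, -36), (225, 83, 7, -37, -37), (226, 87, 8, -48, -35), (227, 106, 9, -57, -33)]
```

View pics/s_t.png

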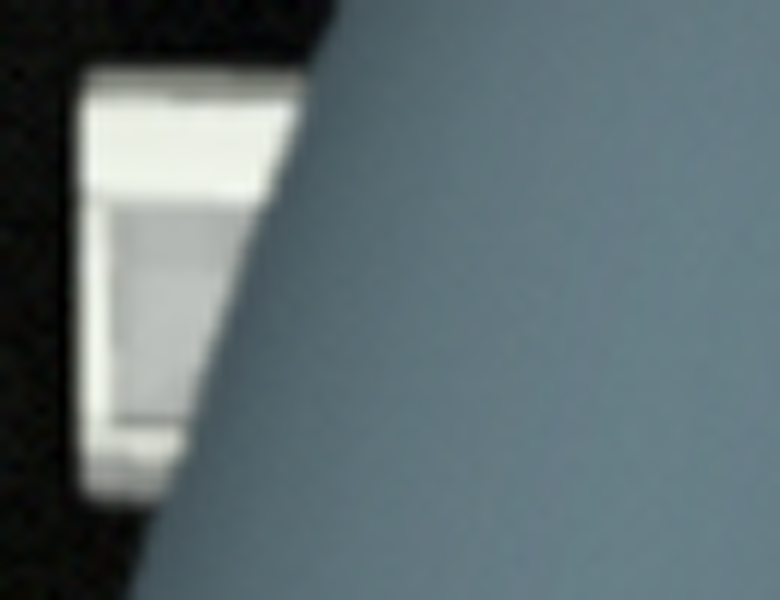

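From side-camera depth, the body top's height above the floor goes from 18.5 mm at the rear (s about -25) to 24 mm at the front (s about 36). So the rear is on the floor behind the stop, and the front is about 5° high against the lip edge, with y right (near face at -60). I relieve the press and release, and gravity should lay it flat.

>>> step_arm --moves "1.5 0 -1 0 -1; 1.5 0 -1 0 -1; 0 0 0 0 -1; 0 0 0 0 -0.7; 0 0 0 0 -0.5; 0 0 0 0 -0.35; 0 0 0 0 -0.35; 0 0 0 0 -0.35"

```text
clock: 15.3
tool_pos: [579.1, -76.8, 57.7]
ee_rot: [[-1.0, 0.009, -0.0], [0.009, 1.0, -0.0], [0.0, -0.0, -1.0]]
ft_force: [-1.0, 0.5, -1.0]
width: 0.327
```

```bash
python3 go.py 554.8 -76.7 179.5 50;python3 ov.py t -35
cat > bl.py <<'E'
import sys
from h import *
# body near-top edge heights in deck frame for pocket centre y0
tag=sys.argv[1];y0=float(sys.argv[2])
ex=np.array([.866,-.0087,.5]);n=np.array([-.5,0.005,.866]);ey=np.array([.01,1,0]);D=np.array([592,-41.7,35])
p,d=load(tag,"side");P=pts("side",d);X=P-D;S=X@ex;Y=X@ey;H=X@n
k=(d>0)&(abs(Y-y0)<25)&(H>12)&(H<30)&(S>-40)&(S<36)&(p.max(2)>100)
k&=~((abs(Y-y0)<9)&(abs(S)<25))
f=np.polyfit(S[k],H[k],1);r=H[k]-np.polyval(f,S[k])
A=np.c_[S[k],Y[k],np.ones(k.sum())];c=np.linalg.lstsq(A,H[k],rcond=None)[0]
print("top plane n",k.sum(),"h0 %.1f ds %.1fdeg dy %.1fdeg"%(c@[0,y0,1],np.degrees(np.arctan(c[0])),np.degrees(np.arctan(c[1]))),"S",np.percentile(S[k],[2,98]).round(1))
f=(d>0)&(abs(Y-y0)<9)&(H>30)&(H<60)&(p.max(2)>100);print("fin n",f.sum(),"S",np.percentile(S[f],[3,97]).round(1),"Hmax",np.percentile(H[f],97).round(1),"Ymin",np.percentile(Y[f],[10,50]).round(1))
E
python3 bl.py s -35; python3 bl.py t -35
```

```text
t 15.3 tcp [579.1 -76.8  57.7] yaw 179.49 w 27.8 F [-1.   0.5 -1. ] j [-0.24  0.5  -0.19  0.88 -0.   -0.23]
shift tool [24.3 -0.1  7.7] turn -0.0
top plane n 65 h0 21.3 ds 4.4deg dy 4.9deg S [-19.9  33.8]
fin n 64 S [-12. 397.] Hmax 58.6 Ymin [-42.8 -38.1]
top plane n 63 h0 19.1 ds -0.2deg dy 0.2deg S [-21.2  34.5]
fin n 56 S [-10.7 396.8] Hmax 58.0 Ymin [-42.4 -37.8]
```

View pics/t_o.png

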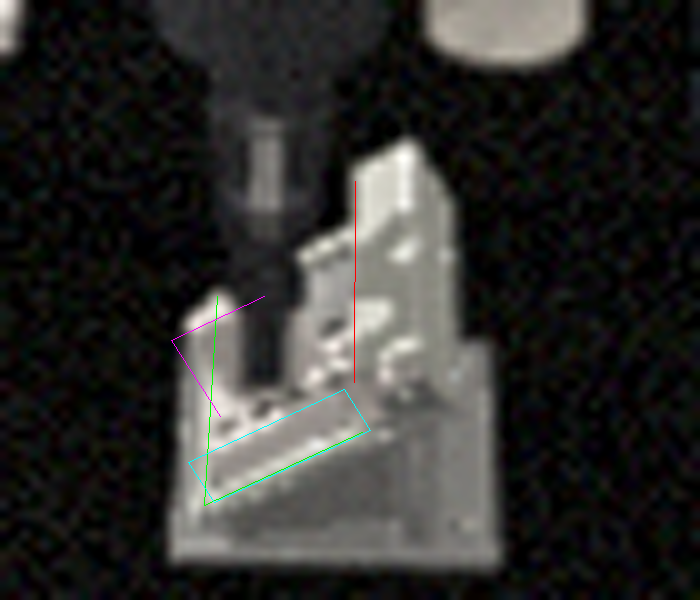

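Released, block B lies flat: top-plane slope error is -0.2° and -0.2°/0.2° in both directions. It sits about 5 mm uphill of the pocket point, so I re-grip lightly and draw it a few mm down towards the stop.

>>> step_arm --moves "0 0 0 0 -1; 0 0 0 0 -1; 0 0 0 0 -1; 0 0 0 0 -1; 1.5 0 0.8 0 -1; 1.3 0 0.8 0 -1; 1 0 0.5 0 -1; 0 0 0 0 -1" --newtons 20

```text
clock: 16.2
tool_pos: [575.4, -76.7, 55.9]
ee_rot: [[-1.0, 0.009, 0.0], [0.009, 1.0, 0.0], [-0.0, 0.0, -1.0]]
ft_force: [0.6, -1.0, -0.6]
width: 0.113
```

>>> step_arm --moves "0 0 0 0 -0.7; 0 0 0 0 -0.5; 0 0 0 0 -0.35; 0 0 0 0 -0.35; 0 0 0 0 -0.35"

```text
clock: 16.7
tool_pos: [575.3, -76.8, 55.9]
ee_rot: [[-1.0, 0.009, -0.0], [0.009, 1.0, -0.0], [0.0, -0.0, -1.0]]
ft_force: [0.9, -0.4, -0.0]
width: 0.32
```

```bash
python3 go.py 554.8 -76.7 179.5 50;python3 ov.py u -35;python3 bl.py u -35
```

```text
t 16.7 tcp [575.3 -76.8  55.9] yaw 179.5 w 27.2 F [ 0.9 -0.4 -0. ] j [-0.24  0.5  -0.21  0.87 -0.   -0.23]
shift tool [20.5 -0.1  5.9] turn -0.0
top plane n 64 h0 19.4 ds -0.4deg dy 0.7deg S [-27.6  31.4]
fin n 63 S [-13.9 398.4] Hmax 58.9 Ymin [-42.7 -38. ]
```

Block B is now about 2 mm uphill of the stop position, flat and released. I lift off and go to block A.

>>> step_arm --moves "0 0 -10 0 -0.35; 0 0 -20 0 -0.35; 0 0 -30 0 -0.2; 0 0 -30 0 0; 5 15 -5 0 0; 10 30 0 0 0; 12 36 0 0 0; 12 36 0 0 0"

```text
clock: 17.6
tool_pos: [536.5, 42.0, 151.0]
ee_rot: [[-1.0, 0.01, -0.0], [0.01, 1.0, 0.0], [0.0, 0.0, -1.0]]
ft_force: [0.6, 0.7, -0.3]
width: 0.498
```

>>> step_arm --moves "12 36 0 0 0; 12 36 0 0 0; 12 36 0 0 0; 12 36 0 0 0; 12 36 0 0 0; 12 33 0 0 0; 12 30 0 0 0; 8 20 0 0 0"

```text
clock: 18.4
tool_pos: [445.9, 306.5, 150.8]
ee_rot: [[-1.0, 0.007, -0.001], [0.007, 1.0, 0.0], [0.001, 0.0, -1.0]]
ft_force: [0.6, -0.3, -0.3]
width: 0.5
```

>>> step_arm --moves "0 0 0 0.14 0; 0 0 0 0.14 0; 0 0 0 0.14 0; 0 0 0 0.14 0; 0 0 0 0.14 0; 0 0 0 0.14 0; 0 0 0 0.14 0; 0 0 0 0.14 0"

```text
clock: 19.2
tool_pos: [446.9, 304.5, 150.7]
ee_rot: [[-0.423, 0.906, -0.001], [0.906, 0.423, -0.0], [0.0, -0.001, -1.0]]
ft_force: [-0.3, -0.3, -0.2]
width: 0.5
```

>>> step_arm --moves "0 0 0 0.14 0; 0 0 0 0.14 0; 0 0 0 0.14 0; 0 0 0 0.01 0; 0 0 0 0 0"

```text
clock: 19.7
tool_pos: [447.2, 304.5, 150.8]
ee_rot: [[-0.015, 1.0, -0.0], [1.0, 0.015, -0.0], [-0.0, -0.0, -1.0]]
ft_force: [0.4, 0.5, -0.1]
width: 0.495
```

```bash
python3 go.py 444.3 302.8 90.5 25;python3 ov.py v -35;python3 bl.py v -35
python3 - <<'E'
from h import *
pt,d=load("v","top"); ps,_=load("v","side")
cv2.imwrite("pics/v_z.png",np.hstack([cv2.resize(pt[140:192,240:305,::-1],(400,320),interpolation=cv2.INTER_CUBIC),cv2.resize(pt[190:242,122:187,::-1],(400,320),interpolation=cv2.INTER_CUBIC)]))
P=pts("top",d);Q=P[195:240,130:185];f=Q[(Q[...,2]>42)&(Q[...,2]<60)];print(len(f),f.mean(0))
E
```

```text
t 19.7 tcp [447.2 304.5 150.8] yaw 90.85 w 42.1 F [ 0.4  0.5 -0.1] j [ 0.48  0.35 -0.18  1.05 -0.    2.04]
shift tool [ -1.6  -2.9 125.8] turn 0.006
top plane n 65 h0 19.0 ds -0.5deg dy 1.4deg S [-27.7  31.7]
fin n 104 S [-13.4 396.6] Hmax 55.0 Ymin [-42.6 -39.7]
54 [444.21432287 302.75565594  51.48650273]
```

View pics/v_o.png

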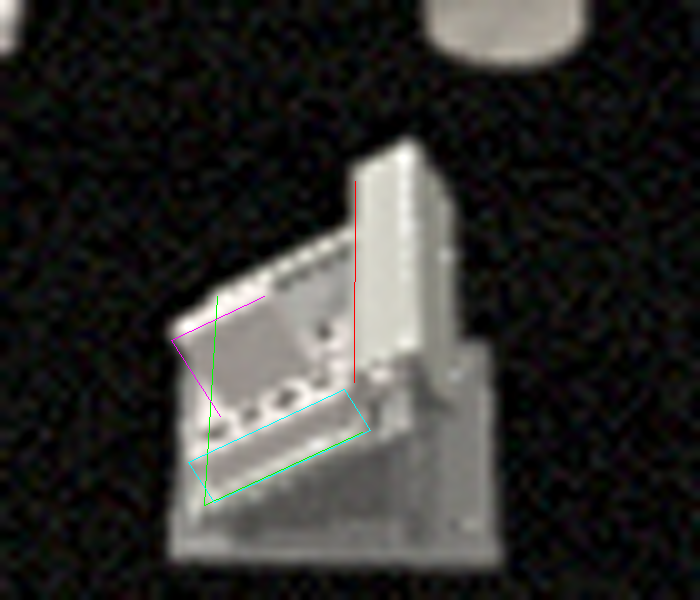

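View pics/v_z.png

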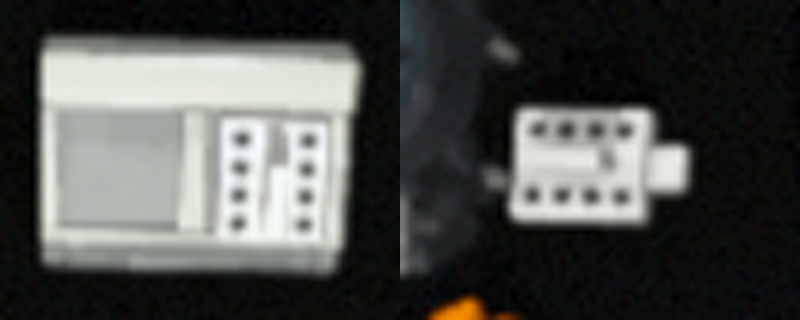

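Block B is seated: in the top crop at (275,180) it sits behind the stop with its tab hidden under the lip. Block A is at (600,165) in the second crop, white with its tab to the right; the orange look-alike is below it. I descend on A.

>>> step_arm --moves "-0.8 -1.5 20 0 0; -0.8 -1.5 30 0.006 0; 0 0 30 0 0; 0 0 25 0 0; 0 0 12 0 0; 0 0 6 0 0; 0 0 2 0 0; 0 0 0 0 0" --newtons 20

```text
clock: 20.6
tool_pos: [445.5, 303.1, 26.7]
ee_rot: [[-0.006, 1.0, 0.001], [1.0, 0.006, 0.001], [0.001, 0.001, -1.0]]
ft_force: [0.2, -0.4, 0.5]
width: 0.501
```

>>> step_arm --moves "0 0 0 0 -0.4; 0 0 0 0 -0.7; 0 0 0 0 -1; 0 0 0 0 -1; 0 0 0 0 -1; 0 0 0 0 -1" --newtons 30

```text
clock: 21.2
tool_pos: [445.5, 303.2, 26.8]
ee_rot: [[-0.006, 1.0, 0.002], [1.0, 0.006, 0.001], [0.001, 0.002, -1.0]]
ft_force: [0.2, 0.3, 5.4]
width: 0.109
```

>>> step_arm --moves "0 0 -5 0 -1; 0 0 -15 0 -1; 0 0 -30 0 -1; 0 0 -30 0 -1; 0 0 -20 0 -1; 0 0 0 0 -1"

```text
clock: 21.8
tool_pos: [446.7, 303.7, 128.8]
ee_rot: [[-0.006, 1.0, 0.005], [1.0, 0.006, 0.002], [0.002, 0.005, -1.0]]
ft_force: [1.2, 0.0, -1.4]
width: 0.112
```

```bash
python3 go.py 540 -6.7 179.5 125; python3 see.py w 350 250
```

```text
t 21.8 tcp [446.7 303.7 128.8] yaw 90.35 w 9.5 F [ 1.2  0.  -1.4] j [ 0.48  0.35 -0.22  0.99 -0.    2.04]
shift tool [-311.    91.5    3.5] turn -1.556
```

View pics/w_crop.png

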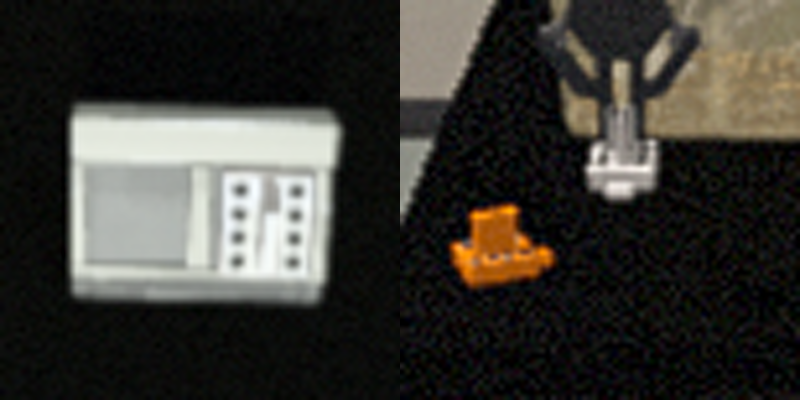

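Block A is lifted level; the orange one is untouched. I turn the wrist back and carry it to the left pocket.

>>> step_arm --moves "0 0 0 -0.14 -1; 0 0 0 -0.14 -1; 0 0 0 -0.14 -1; 0 0 0 -0.14 -1; 0 0 0 -0.14 -1; 0 0 0 -0.14 -1; 0 0 0 -0.14 -1; 0 0 0 -0.14 -1"

```text
clock: 22.7
tool_pos: [443.2, 301.9, 123.5]
ee_rot: [[-0.905, 0.425, -0.004], [0.425, 0.905, -0.002], [0.003, -0.004, -1.0]]
ft_force: [0.1, 0.7, -1.6]
width: 0.114
```

>>> step_arm --moves "0 0 0 -0.14 -1; 0 0 0 -0.14 -1; 0 0 0 -0.14 -1; 0 0 0 -0.016 -1; -5 -18 0 0 -1; -10 -32 0 0 -1; -10 -32 0 0 -1; -10 -32 0 0 -1"

```text
clock: 23.5
tool_pos: [477.9, 187.2, 124.5]
ee_rot: [[-1.0, 0.011, -0.002], [0.011, 1.0, -0.001], [0.002, -0.001, -1.0]]
ft_force: [-0.5, 0.5, -1.6]
width: 0.114
```

>>> step_arm --moves "-10 -32 0 0 -1; -10 -32 0 0 -1; -10 -32 0 0 -1; -10 -32 0 0 -1; -10 -32 0 0 -1; -8 -26 0 0 -1; 0 0 0 0 -1; 0 0 0 0 -1"

```text
clock: 24.3
tool_pos: [534.2, 1.7, 124.7]
ee_rot: [[-1.0, 0.012, -0.002], [0.012, 1.0, 0.001], [0.002, 0.001, -1.0]]
ft_force: [-0.1, 0.2, -1.1]
width: 0.111
```

```bash
python3 go.py 556 -6.7 179.5 75
```

```text
t 24.3 tcp [534.2   1.7 124.7] yaw 179.33 w 9.4 F [-0.1  0.2 -1.1] j [-0.12  0.35 -0.24  0.98  0.   -0.1 ]
shift tool [-22.   -8.2  49.7] turn -0.003
```

>>> step_arm --moves "-8 -3 0 0 -1; -9 -3.2 5 0 -1; -5 -2 10 0 -1; 0 0 15 0 -1; 0 0 12 0 -1; 0 0 6 0 -1; 0 0 0 0 -1; 0 0 0 0 -1"

```text
clock: 25.1
tool_pos: [557.0, -6.4, 77.9]
ee_rot: [[-1.0, 0.009, -0.0], [0.009, 1.0, -0.0], [0.0, -0.0, -1.0]]
ft_force: [-0.0, 0.2, -1.5]
width: 0.11
```

```bash
python3 go.py 556 -6.7 179.5 75; python3 ov.py x 35; python3 see.py x2
```

```text
t 25.1 tcp [557.   -6.4  77.9] yaw 179.51 w 9.4 F [-0.   0.2 -1.5] j [-0.13  0.43 -0.25  0.89 -0.   -0.12]
shift tool [ 1.  -0.3  2.9] turn 0.0
```

View pics/x_o.png

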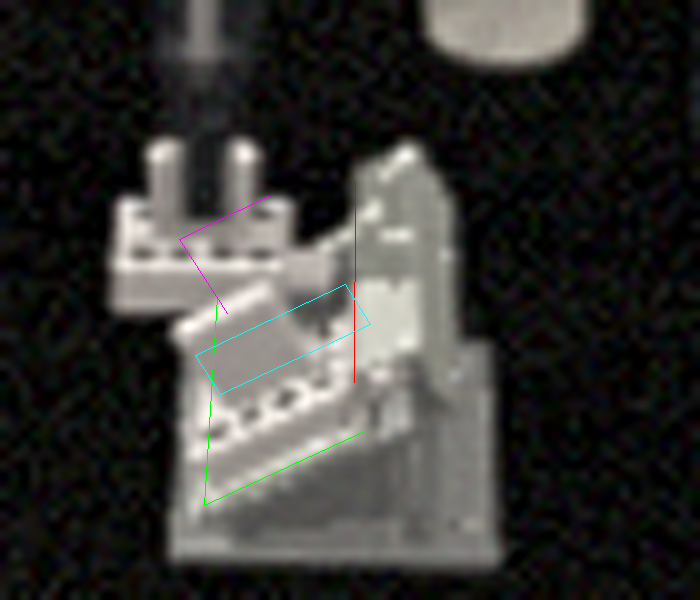

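View pics/x2_crop.png

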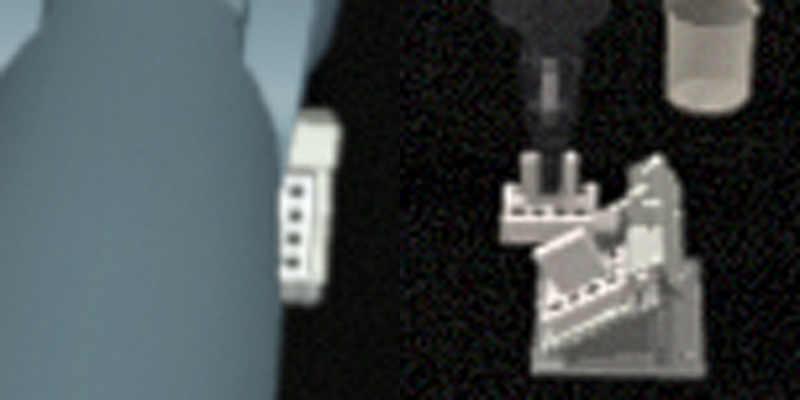

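The block is level, with its tab end at (330,265), short of the lip edge (x 355). I lower it so the tab meets the floor, retreating as it tips.

>>> step_arm --moves "1 0 4 0 -1; 1 0 4 0 -1; 2 0 2 0 -1; 2 0 2.5 0 -1; 2 0 3 0 -1; 2 0 3 0 -1; 2 0 3 0 -1; 0 0 0 0 -1" --newtons 20

```text
clock: 26.1
tool_pos: [545.3, -6.4, 57.5]
ee_rot: [[-1.0, 0.009, 0.002], [0.009, 1.0, -0.0], [-0.002, -0.0, -1.0]]
ft_force: [-2.3, -0.1, 6.8]
width: 0.114
```

```bash
python3 go.py 541 -6.7 179.5 47; python3 ov.py y 35
```

```text
t 26.1 tcp [545.3  -6.4  57.5] yaw 179.5 w 9.7 F [-2.3 -0.1  6.8] j [-0.13  0.43 -0.31  0.83 -0.   -0.12]
shift tool [ 4.3 -0.3 10.4] turn -0.0
```

View pics/y_o.png

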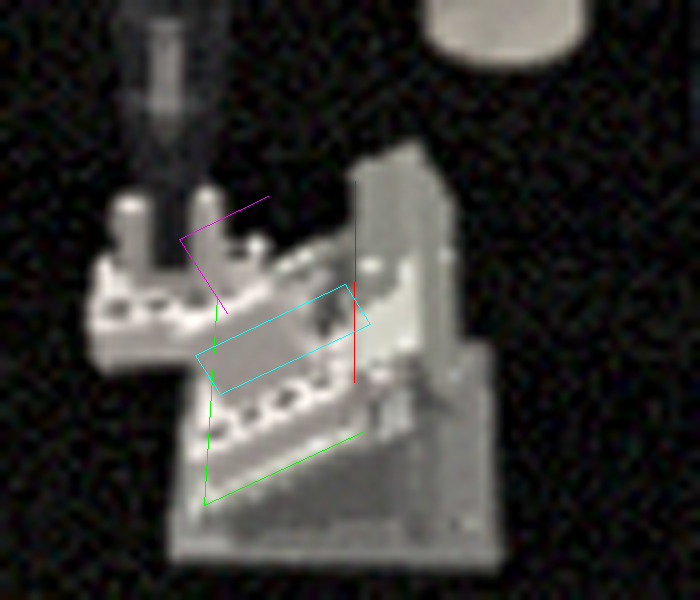

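>>> step_arm --moves "1 0 3 0 -1; 1 0 3 0 -1; 1 0 2.5 0 -1; 1 0 2.5 0 -1; 0 0 0 0 -1"

```text
clock: 26.7
tool_pos: [539.8, -6.3, 46.0]
ee_rot: [[-1.0, 0.009, -0.001], [0.009, 1.0, -0.0], [0.001, -0.0, -1.0]]
ft_force: [-4.5, -0.6, 7.6]
width: 0.113
```

```bash
python3 go.py 541 -6.7 179.5 47; python3 ov.py z 35
```

```text
t 26.7 tcp [539.8  -6.3  46. ] yaw 179.49 w 9.6 F [-4.5 -0.6  7.6] j [-0.13  0.44 -0.33  0.8  -0.   -0.12]
shift tool [-1.2 -0.4 -1. ] turn -0.0
```

View pics/z_o.png

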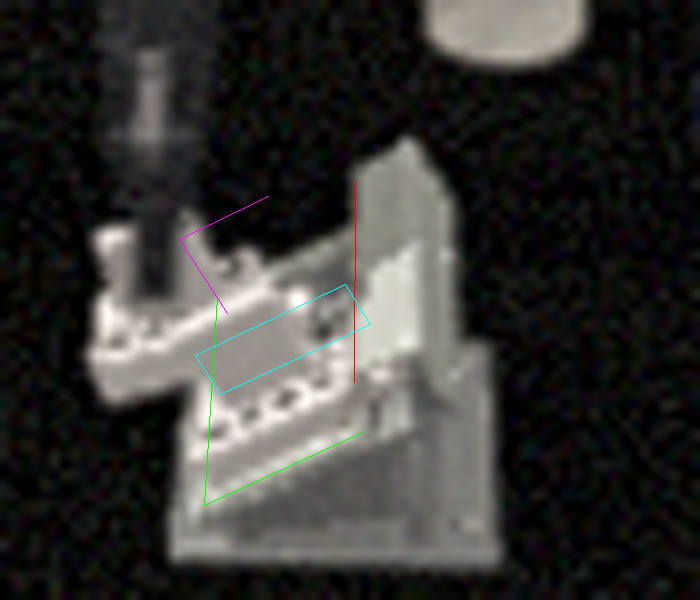

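```bash
cat > bp.py <<'E'
import sys
from h import *
# near-top edge & near face of held block: list s,h along near top edge (brightest transitions) using depth
tag=sys.argv[1];y0=float(sys.argv[2]);smin=float(sys.argv[3]);smax=float(sys.argv[4])
ex=np.array([.866,-.0087,.5]);n=np.array([-.5,0.005,.866]);ey=np.array([.01,1,0]);D=np.array([592,-41.7,35])
p,d=load(tag,"side");P=pts("side",d);X=P-D;S=X@ex;Y=X@ey;H=X@n
k=(d>0)&(Y-y0>-30)&(Y-y0<-21)&(S>smin)&(S<smax)&(H>-5)&(H<45)
for s in np.arange(smin,smax,6):
    m=k&(S>=s)&(S<s+6)
    if m.sum()>2: print(int(s),m.sum(),"h lo/hi",np.percentile(H[m],[5,95]).round(1),"y",Y[m].mean().round(1))
E
python3 bp.py z 35 -75 40; sed -i 's/if 0/if 0/' bp.py
python3 - <<'E'
from h import *
o=env.get_obs()
E
```

```text
-69 6 h lo/hi [-3.3 28.3] y 9.1
-63 9 h lo/hi [-3.1 32.7] y 10.0
-57 7 h lo/hi [15.2 30.8] y 8.8
-51 11 h lo/hi [-2.9 29.5] y 9.2
-45 7 h lo/hi [16.2 29.8] y 8.8
-39 8 h lo/hi [12.7 27.3] y 9.1
```

Block A is tilted about 23°, tab low, with its near face at y=9 (pocket wall at 6). I now slide it uphill.

>>> step_arm --moves "-1.5 0.5 -2 0 -1; -3 0.5 -1.7 0 -1; -4.3 0 -2.5 0 -1; -4.3 0 -2.5 0 -1; -4.3 0 -2.5 0 -1; -4.3 0 -2.5 0 -1; 0 0 0 0 -1"

```text
clock: 27.5
tool_pos: [561.0, -5.3, 58.6]
ee_rot: [[-1.0, 0.009, -0.004], [0.009, 1.0, 0.0], [0.004, 0.0, -1.0]]
ft_force: [-5.8, -0.2, 3.6]
width: 0.11
```

```bash
python3 go.py 541 -6.7 179.5 47; python3 ov.py aa 35; python3 bp.py aa 35 -55 40
```

```text
t 27.5 tcp [561.   -5.3  58.6] yaw 179.5 w 9.3 F [-5.8 -0.2  3.6] j [-0.12  0.46 -0.26  0.86 -0.   -0.11]
shift tool [19.9 -1.6 11.7] turn 0.0
-43 5 h lo/hi [19.3 30.8] y 9.8
-37 7 h lo/hi [17.5 34.7] y 10.9
5 4 h lo/hi [10.2 22.2] y 11.7
11 8 h lo/hi [11.2 23.3] y 9.8
```

View pics/aa_o.png

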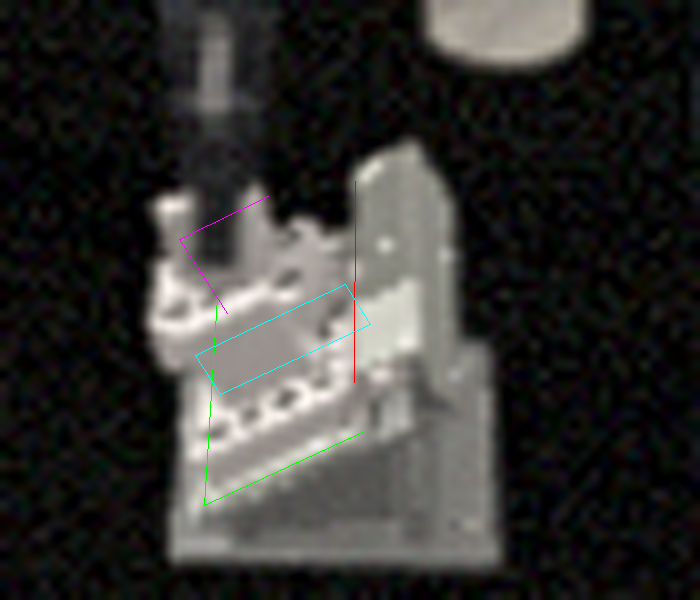

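>>> step_arm --moves "-3.5 0 -2 0 -1; -3.5 0 -2 0 -1; -3.5 0 -2 0 -1; -3.5 0 -2 0 -1; -1.7 0 -1 0 -1; 0 0 0 0 -1"

```text
clock: 28.2
tool_pos: [575.9, -5.4, 67.3]
ee_rot: [[-1.0, 0.009, -0.005], [0.009, 1.0, 0.0], [0.005, 0.0, -1.0]]
ft_force: [-7.3, -0.1, 3.3]
width: 0.109
```

```bash
python3 go.py 541 -6.7 179.5 47; python3 ov.py ab 35; python3 bp.py ab 35 -50 40
```

```text
t 28.2 tcp [575.9  -5.4  67.3] yaw 179.5 w 9.3 F [-7.3 -0.1  3.3] j [-0.12  0.48 -0.2   0.9  -0.   -0.11]
shift tool [34.8 -1.6 20.5] turn 0.0
4 5 h lo/hi [10.9 27.5] y 11.8
10 7 h lo/hi [12.7 24.6] y 10.8
16 6 h lo/hi [ 9.8 25.4] y 9.9
22 6 h lo/hi [11.8 24.5] y 10.5
28 4 h lo/hi [18.1 24.3] y 10.5
```

View pics/ab_o.png

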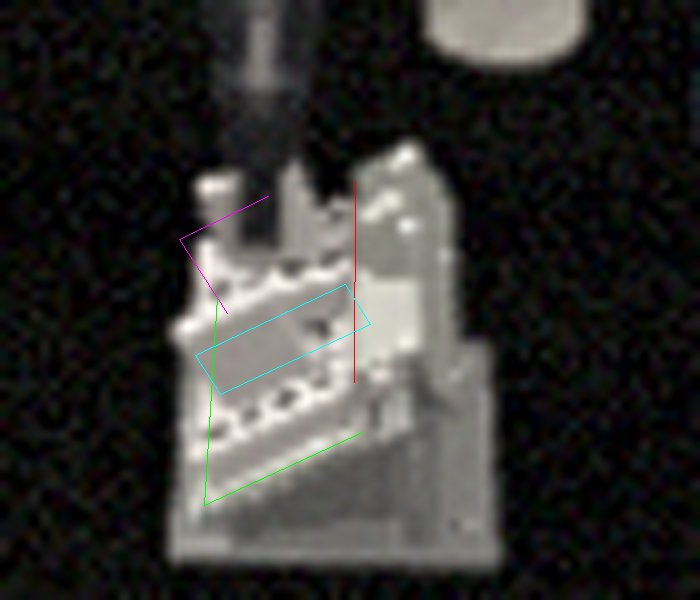

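The front edge is at s about 31, the tab is under the lip, and the rear is about 13 mm high above the stop. Lowering straight down swings it flat about the tab.

>>> step_arm --moves "0 0 2 0 -1; 0 0 2 0 -1; 0 0 2 0 -1; 0 0 2 0 -1; 0 0 1.5 0 -1; 0 0 0 0 -1"

```text
clock: 28.9
tool_pos: [573.8, -5.3, 58.3]
ee_rot: [[-1.0, 0.009, -0.008], [0.009, 1.0, 0.0], [0.008, -0.0, -1.0]]
ft_force: [-13.5, 0.8, 10.9]
width: 0.112
```

```bash
python3 go.py 541 -6.7 179.5 47; python3 ov.py ac 35; python3 bl.py ac 35; python3 bp.py ac 35 -50 40
```

```text
t 28.9 tcp [573.8  -5.3  58.3] yaw 179.5 w 9.5 F [-13.5   0.8  10.9] j [-0.12  0.49 -0.21  0.88 -0.   -0.11]
shift tool [32.7 -1.7 11.5] turn -0.0
top plane n 44 h0 21.7 ds -3.0deg dy 3.2deg S [-25.7  31.6]
fin n 45 S [-11.5 403.2] Hmax 57.0 Ymin [26.7 32. ]
10 7 h lo/hi [11.8 22.5] y 11.7
16 3 h lo/hi [11.1 17.1] y 12.1
22 6 h lo/hi [10.5 19.8] y 10.9
28 3 h lo/hi [15.2 20.7] y 10.9
```

View pics/ac_o.png

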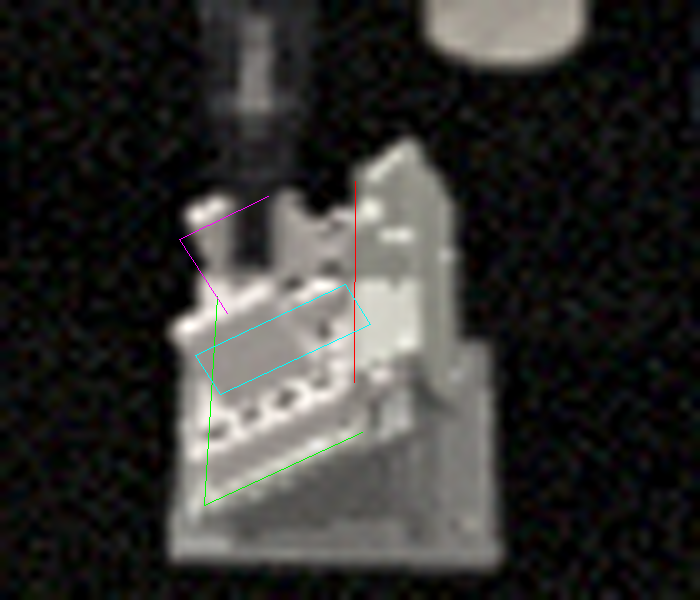

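>>> step_arm --moves "-1 0 1.5 0 -1; -1 0 1.5 0 -1; 0 0 1.5 0 -1; 0 0 0 0 -1"

```text
clock: 29.4
tool_pos: [573.5, -5.3, 55.0]
ee_rot: [[-1.0, 0.009, -0.012], [0.009, 1.0, -0.0], [0.012, -0.0, -1.0]]
ft_force: [-23.0, -0.2, 25.1]
width: 0.111
```

```bash
python3 go.py 541 -6.7 179.5 47; python3 ov.py ad 35; python3 bl.py ad 35
```

```text
t 29.4 tcp [573.5  -5.3  55. ] yaw 179.5 w 9.4 F [-23.   -0.2  25.1] j [-0.12  0.49 -0.21  0.87 -0.   -0.11]
shift tool [32.4 -1.7  8.4] turn -0.0
top plane n 33 h0 18.7 ds 0.7deg dy 2.4deg S [-22.8  31.3]
fin n 47 S [-13.3 403.7] Hmax 57.4 Ymin [28.2 33. ]
```

View pics/ad_o.png

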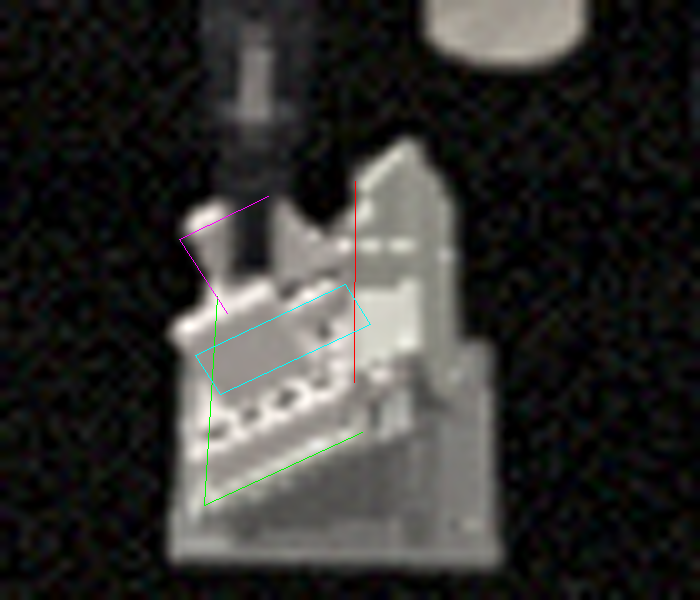

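Block A's top plane is at 18.7 mm and 0.7°, which means flat on the floor. I relieve the press and release.

>>> step_arm --moves "2 0 -1.5 0 -1; 2 0 -1 0 -1; 0 0 0 0 -1; 0 0 0 0 -0.7; 0 0 0 0 -0.5; 0 0 0 0 -0.35; 0 0 0 0 -0.35; 0 0 0 0 -0.35"

```text
clock: 30.3
tool_pos: [576.8, -5.7, 56.6]
ee_rot: [[-1.0, 0.009, 0.001], [0.009, 1.0, -0.0], [-0.001, -0.0, -1.0]]
ft_force: [-0.5, -0.8, -0.2]
width: 0.327
```

```bash
python3 go.py 541 -6.7 179.5 47; python3 ov.py ae 35; python3 bl.py ae 35;  python3 bl.py ae -35
```

```text
t 30.3 tcp [576.8  -5.7  56.6] yaw 179.49 w 27.8 F [-0.5 -0.8 -0.2] j [-0.12  0.49 -0.22  0.86 -0.   -0.11]
shift tool [35.7 -1.3  9.6] turn -0.0
top plane n 37 h0 20.3 ds -2.6deg dy 2.4deg S [-19.   31.6]
fin n 42 S [-10.1 404.8] Hmax 57.2 Ymin [28.8 32.9]
top plane n 76 h0 18.8 ds 0.6deg dy 0.8deg S [-27.6  31.4]
fin n 100 S [-12.6 396.7] Hmax 55.8 Ymin [-42.5 -39.8]
```

View pics/ae_o.png

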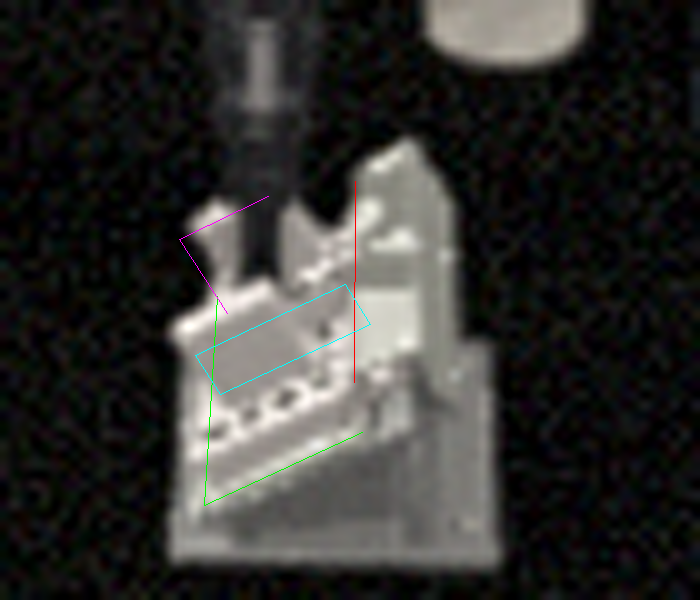

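The estimate is partly hidden by B and the fingers, so I lift off and look properly.

>>> step_arm --moves "0 0 -10 0 -0.35; 0 0 -20 0 -0.35; 0 0 -30 0 -0.35; 0 0 -30 0 -0.2; 10 15 -20 0 0; 25 30 0 0 0; 30 40 0 0 0; 30 40 0 0 0"

```text
clock: 31.2
tool_pos: [482.1, 121.1, 167.7]
ee_rot: [[-1.0, 0.01, 0.002], [0.01, 1.0, 0.0], [-0.002, 0.0, -1.0]]
ft_force: [-0.3, 1.4, -0.0]
width: 0.5
```

>>> step_arm --moves "20 40 0 0 0; 0 40 0 0 0; 0 40 0 0 0; 0 30 0 0 0; 0 0 0 0 0"

```text
clock: 31.7
tool_pos: [463.9, 273.8, 167.4]
ee_rot: [[-1.0, 0.004, 0.002], [0.004, 1.0, 0.002], [-0.002, 0.002, -1.0]]
ft_force: [-0.7, -0.7, 0.1]
width: 0.499
```

```bash
python3 go.py; python3 ov.py af 35; python3 bl.py af 35;  python3 bl.py af -35
python3 - <<'E'
from h import *
pt,d=load("af","top"); ps,_=load("af","side")
cv2.imwrite("pics/af_z.png",np.hstack([cv2.resize(pt[140:192,240:305,::-1],(480,384),interpolation=cv2.INTER_CUBIC),cv2.imread("pics/af_o.png")[100:484,100:420]]))
ex=np.array([.866,-.0087,.5]);n=np.array([-.5,0.005,.866]);ey=np.array([.01,1,0]);D=np.array([590.5,-41.7,35])
X=pts("top",d)-D;S=X@ex;Y=X@ey;H=X@n
for y0 in(35,-35):
    k=(abs(Y-y0)<22)&(abs(Y-y0)>8)&(abs(S)<26)&(H>12)&(H<27)
    A=np.c_[S[k],Y[k]-y0,np.ones(k.sum())];c,_,_,_=np.linalg.lstsq(A,H[k],rcond=None)
    print("top cam",y0,k.sum(),"h0 %.1f ds %.1f dy %.1f deg"%(c[2],*np.degrees(np.arctan(c[:2]))))
    f=(abs(Y-y0)<12)&(H>44)&(H<60); print(" fin S",S[f].min().round(1),S[f].max().round(1),S[f].mean().round(1),"Y",Y[f].mean().round(1),"H",H[f].mean().round(1),f.sum())
    b=(H>14)&(H<24)&(abs(Y-y0)<30)&(abs(S)<45); print(" body S",np.percentile(S[b],[1,99]).round(1),"Y",np.percentile(Y[b],[1,99]).round(1))
E
```

```text
t 31.7 tcp [463.9 273.8 167.4] yaw 179.77 w 42.4 F [-0.7 -0.7  0.1] j [ 0.41  0.33 -0.16  1.08  0.    0.42]
top plane n 36 h0 20.0 ds -1.7deg dy 1.0deg S [-23.2  31.1]
fin n 86 S [ -9.4 402.8] Hmax 56.2 Ymin [27.2 31.7]
top plane n 73 h0 19.6 ds -1.6deg dy 2.9deg S [-27.   30.8]
fin n 109 S [-13.7 397.8] Hmax 56.3 Ymin [-43.  -38.8]
top cam 35 167 h0 18.9 ds -0.0 dy -0.2 deg
 fin S -173.4 394.2 30.2 Y 35.1 H 51.6 170
 body S [-23.1  34.9] Y [11.8 58.6]
top cam -35 161 h0 18.3 ds -0.3 dy 0.4 deg
 fin S -178.4 389.3 27.0 Y -35.2 H 52.1 184
 body S [-27.3  32.6] Y [-60.3 -11. ]
```

View pics/af_z.png

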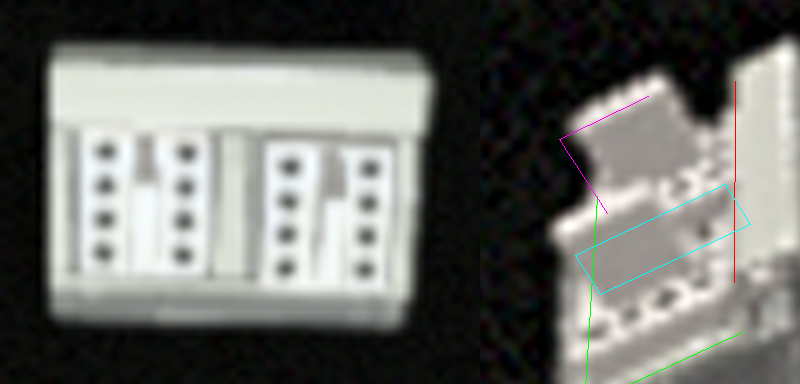

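Run:
```python
from h import *
grab("ag")
pt,d=load("ag","top")
ex=np.array([.866,-.0087,.5]);n=np.array([-.5,0.005,.866]);ey=np.array([.01,1,0]);D=np.array([590.5,-41.7,35])
X=pts("top",d)-D;S=X@ex;Y=X@ey;H=X@n
for y0 in(35,-35):
    f=(abs(Y-y0)<9)&(H>48)&(H<57)&(abs(S)<40);print("fin top mid S",S[f].mean().round(1),np.percentile(S[f],[3,97]).round(1),f.sum())
    b=(H>15)&(H<23)&(abs(Y-y0)<24)&(abs(Y-y0)>10)&(abs(S)<45);print("body mid",np.percentile(S[b],[2,98]).round(1),np.percentile(S[b],[2,98]).mean().round(1))
st=(H>3.5)&(H<9)&(S<-24)&(S>-40)&(abs(Y)<60);print("stop S",np.percentile(S[st],[5,50,95]).round(1))
lp=(H>23)&(H<31)&(S>30);print("lip S",np.percentile(S[lp],[2,98]).round(1))
a,_=load("a","top")
for nm,(u,v) in dict(beaker=(243,210),dish=(525,197),marker=(390,362)).items():
    u,v=int(u*.64),int(v*.64);A=a[v-20:v+20,u-30:u+30].astype(int);B=pt[v-20:v+20,u-30:u+30].astype(int);print(nm,"mean diff",abs(A-B).mean().round(1))
```

```text
fin top mid S 5.0 [-11.8  22.5] 37
body mid [-23.1  33.9] 5.4
fin top mid S 2.4 [-15.8  19.2] 47
body mid [-27.   30.2] 1.6
stop S [-34.3 -31.6 -26. ]
lip S [ 35. 413.]
beaker mean diff 5.3
dish mean diff 4.6
marker mean diff 6.8
```

Both blocks are in tolerance: A is about 5 mm and B about 2 mm uphill, both flat and centred. The gripper is clear, so I hand the job in.

```bash
python3 -c "
from workcell import env
print(env.job_done())"
```

```text
the job is handed in; nothing more can be done
None
```

I loaded both blocks into the larger tray, A in the left pocket and B in the right, tabs uphill under the lip. I released both and handed the job in at about 32 s; the system gave no verdict.

| Last check, top camera | Block A | Block B | Limit |
|---|---|---|---|
| Uphill of the pocket point | about 5 mm | about 2 mm | 10 mm |
| Sideways error | under 1 mm | under 1 mm | 6.5 mm |
| Slope error of the top face | 0.2° or less | 0.4° or less | 4° |
| Top face above the floor (18 mm if flat) | 18.9 mm | 18.3 mm | 15 to 21 mm |

**How it went:**
- I gripped each block by its fin, tipped it against the tray to about the deck's slope, slid it under the lip, lowered it and let go.
- Block B did not go in cleanly: its tab first met the top of the lip and it tilted about 5° too far. It went in after a push against the lip edge, and after letting go I drew it about 4 mm back towards the stop.

**Checks that disagreed or were weak:**
- The side camera read slopes of about -1.7° for A and -1.6° for B, and 2.9° sideways for B. It sees few points on A, which is partly hidden behind B, so I trusted the top camera.
- The two cameras differ by about 1.5 to 2 mm on where the tray is. Block A's 5 mm stays inside the limit either way.
- I did not re-measure the beaker, petri dish and marker. The arm never went near them, and the before and after top pictures of each differ only slightly.

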